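# Raise the seed jar three turns on the crank lift

## Robot

A 7-joint arm with a two-finger parallel gripper is mounted at the origin on a cart in front of the work surface, level with it; the furniture and walls round the work are solid. World frame = base frame: x ahead of the robot, y to its left, z up, the work surface at z = 0. Lengths are in m, angles in rad, forces in N, time in s.
With the tool pointing down it reaches from about 0.4 to 0.85 m from the base axis. Payload 10.4 kg.
Tool frame: the origin (TCP) lies on the front face of the gripper's body, between the roots of the fingers; the fingertips stand 73 mm ahead of it and the grasp point (between the pads) lies 54 mm ahead of it; x points along the fingers, y is the direction in which the jaws open and shut, and the axes are right-handed (so a half turn about x gives the same grasp; the last joint's range is limited). The gripper opens to 85 mm and grips with 20 to 120 N. Pads are 22 mm wide; open, the fingers measure 114 mm over their backs; the gripper's body (76 mm by 85 mm) begins 54 mm behind the grasp point. The pads swing forward as they close: fully open they stand 13 mm farther back than shut.
Start: joints at [-1.319, 0.332, -0.065, 1.46, 0.022, 1.35, -0.088], TCP at [0.17, 0.602, 0.304] pointing down, gripper open.
Joint ranges: [-2.6, 2.6], [-0.5, 2.12], [-1.47, 1.34], [0.16, 2.42], [-1.27, 4.41], [0.06, 2.06], [-2.6, 2.6]. Speed limits (rad/s): [2.22, 2.22, 2.79, 2.79, 3.14, 3.14, 3.14].

## Interface

Orientations are given as a unit quaternion [x, y, z, w].
In Python, from workcell import manip gives the robot as it stands. The module is installed in compiled form; this text tells all that it offers.
- The arm moves only by the tool arm_command, never from a script. Its argument "moves" is a list that holds one entry, the list of rows, each a list of 5 numbers: the closure, from 0 (fully open) to 1 (shut), then the shift along the tool's x, y, z in units of 25 mm (1.0 is 25 mm), then the turn about the tool's x in degrees. A call has 1 to 12 rows; each row shifts and turns the commanded pose from where the row before left it, along the tool's axes as they then stand; what a row does not reach is not made up. A row lasts 1/12 s, in which the tool goes at most 41.7 mm and 7.16 degrees, less where a joint would pass 70% of its speed; a pose out of reach is approached as far as the arm can. A call is refused whole if a number of a shift passes 1 or a number of a turn 7.16, either way. A call with a gripper value outside its range is refused whole. The fingers move at their own pace and stop on an object; "force" is the grip in N (left out, the last holds). Time passes only in rows, so rows that do not move let the fingers close. It gives the time, the measured TCP pose, the force and the opening at its end, in the units of the state.
- manip.get_obs(): the state, without advancing time (a new reading comes with each control period).
- manip.camera(name): name is "scene" or "top"; returns the picture (420x560x3 uint8, red, green, blue); there is no depth.
- manip.camera_info(name): a dict with "vfov" (degrees; the focal length in pixels is half the picture's height over the tangent of half this angle, whatever the lens; pixels are square), "cx", "cy" (the principal point, pixels), "pose" (4x4, takes a point from camera to world coordinates). Camera axes: x right, y down, z forward; pixel columns grow to the right and rows downward; lengths in m; the calibration is good to about 2 mm. A picture is of the moment at which its call begins. camera_info takes no time and is no camera call.
- manip.hand_in(): hands the job in, once; it reports no verdict.
Trained networks look in the newest picture that a camera, given by its name, has taken for a name from the list of things; names that differ only in an ending like _2 or _b are one class to them, and where a whole thing is asked for, a point or a joint stands for the part that bears it (a point fixed in the world has none). Each returns a list of dicts, best first, with "confidence" (0 to 1); they miss things now and then, are a little off and sometimes report something else, mostly with a low value. They report only what shows in the picture. A call takes as long as a camera call. They do not tell look-alikes from the thing itself.
- manip.regions_of(query, camera): "mask" (420x560 bool, what is visible of it) and "rect" ([left, top, right, bottom] in pixels, round what is visible of it).
- manip.pinpoint(query, camera): "pixel" ([row, column] in pixels: a listed point, or the origin of a listed thing).
The state is a dict: "clock": time; "joint_pos": joint angles; "joint_velocities": joint speeds; "tau": joint torques, N m; "position": TCP position; "ee_rot": TCP orientation; "ft_force": force on the tool from outside, world axes, zero at the start; "torque": the same for the moment, N m; "grip_width": opening from 0.0 (shut) to 1.0 (fully open).
Only numpy, scipy, OpenCV 4.12 (cv2) and the standard library are available. Lean on these libraries where they do the work, as an engineer would, in place of code of your own. Each camera call takes 0.05 s, during which the arm holds its last target.

## Task

Take the green-capped seed jar that stands out in the open to the left of the blue crank lift (not the one by the back wall) and stand it upright on the lift's round plate, setting it down rather than dropping it. Then wind the lift's crank clockwise, seen facing it, to bring the handle to the red mark, and from there wind exactly three full turns, stopping with the handle back at the mark and not overshooting it. Let go, and leave the red-capped jar on the left, the covered dish and the marker pen where they are.

Things in the scene. Friction and masses are not known exactly. Their poses are not given: they have to be found in the camera images.
- jar_center (a point): centre (half-way up, on the axis) of the loose clear glass jar of green seeds with a green screw cap, 0.11 to 0.21 kg. Glass body 58 mm across and 77 mm high; cap 50 mm across, top at 92 mm. z is its upright axis. It starts standing on the table left of the lift; a similar jar at the back wall is only part of the room.
- jar_red: bystander, leave alone: loose glass jar with a red cap, 62 mm across, 105 mm high; origin at the centre of its underside. The two jars stand in either of two places to the left of the lift.
- seed_dish: bystander, leave alone: round clear covered dish of seeds, 97 mm across, 19 mm high; origin at the centre of its underside.
- pen: bystander, leave alone: white and blue marker pen, 135 mm long (along its y), 17 mm thick, lying flat; origin below its middle.
- lift: fixed crank lift; place and yaw vary. Origin on the table; its x points from its sloping front face to its back, y left, z up. Blue wedge housing, x -90 to +118 mm, y -75 to +75 mm, face 45 mm high in front, 175 mm at the back. On its left a low pedestal (y to +220 mm, 49 mm high) carries the lifting plate. The crank's axis cuts the face at lift x = 0, y = 0, z = 100 mm.
- grip (a point): centre of the black crank handle: a round grip 20 mm across, 46 mm long, parallel to the crank's axis and 50 mm from it, spinning freely on its pin, so the hand need not turn. This point is 47 mm out from the face; the handle reaches 24 to 70 mm out, the steel crank arm under it 13 to 22 mm. z: outward along the axis; -x: from the axis to the handle.
- crank (a joint): crank angle in rad, counting on over all turns, clockwise (facing the crank) positive. 0: handle at the red mark, a short bar at the bottom (down-slope) of the face; +pi/2: handle on the lift's left; pi: up-slope. Starts between -2.4 and -0.8: the mark comes first at 0 and the job ends three turns later, at 18.85. Stays where left; about 3 N at the handle turns it.
- plate_top (a point): centre of the top of the lifting plate: flat, round, 100 mm across, black rubber top, at lift x = +30 mm, y = +165 mm. 74 mm above the table at crank angle 0, rising 1 mm per rad of the crank (6.3 mm a turn). Nothing above it. z is up.
- hub (a point): point where the crank's axis cuts the sloping face. Its axes do not turn with the crank: z is outward along the axis, 35 degrees from vertical, leaning to the lift's front ((-0.574, 0, 0.819) in the lift's axes); x is up-slope in the face; y is the lift's y (left). The handle goes round this z axis at 50 mm.
- guard (a point): middle of the free edge of the flat grey hand guard, 130 mm wide, 4 mm thick (edge strip 8 mm), which stands square on the face 126 mm up-slope of the axis and reaches 153 mm out from the face, so it leans over the crank. A hand pointing straight down hits it with the handle near the top; one pointing along the axis (tilted 35 degrees) clears it all the way round.
Mind the look-alikes: they are no part of the job. Leave any orange or turquoise look-alike of the part that bears jar_center alone.

How it is judged:
By the outcome, as a careful person would: the job done as asked, in the order asked, and still so for the second after the job is handed in, with the robot touching nothing.
It also fails if it takes over 72 s, if anything falls off the work surface, if the arm or the gripper's body presses on something with over 40 N, if the wrist force passes 120 N, or if a joint passes its speed limit or range.

## Working session

There is one attempt and no reset: what is moved stays moved. The work goes in short steps, Python scripts to look and compute and a tool call to move; the robot and the scene stay as the last step left them, time stands still between calls to the robot, and variables do not carry over. Pictures are saved under pics/ and viewed, and the job is handed in when it is done.

Besides the shell and the picture viewer there is one more tool, called after "Emit:" in YAML: its name, and indented under it one key for each argument. arm_command: Moves the arm, as the interface text tells. Its arguments: {"type":"object","properties":{"moves":{"type":"array","items":{"type":"array","items":{"type":"array","items":{"type":"number"}}}},"force":{"type":"number"}},"required":["moves"]}

```bash
mkdir -p pics; cat > h.py <<'E'
import numpy as np, cv2
from workcell import manip
from scipy.spatial.transform import Rotation as R
def K(name):
    i=manip.camera_info(name); f=210/np.tan(np.radians(i["vfov"])/2); return f,i["cx"],i["cy"],np.array(i["pose"])
def ray(name,row,col):
    f,cx,cy,P=K(name); d=P[:3,:3]@np.array([(col-cx)/f,(row-cy)/f,1]); return P[:3,3],d/np.linalg.norm(d)
def onz(name,row,col,z):
    o,d=ray(name,row,col); return o+d*(z-o[2])/d[2]
def proj(name,p):
    f,cx,cy,P=K(name); q=P[:3,:3].T@(np.asarray(p)-P[:3,3]); return np.array([cy+f*q[1]/q[2],cx+f*q[0]/q[2]])
def tri(obs):
    A=np.zeros((3,3));b=np.zeros(3)
    for n,r,c in obs:
        o,d=ray(n,r,c);M=np.eye(3)-np.outer(d,d);A+=M;b+=M@o
    x=np.linalg.solve(A,b); return x,[np.linalg.norm((np.eye(3)-np.outer(ray(n,r,c)[1],ray(n,r,c)[1]))@(x-ray(n,r,c)[0])) for n,r,c in obs]
def save(name,fn,im=None):
    im=manip.camera(name) if im is None else im
    cv2.imwrite("pics/"+fn,im[:,:,::-1]); return im
E
python3 - <<'E'
from h import *
np.set_printoptions(precision=4,suppress=True)
print(manip.get_obs())
for n in("scene","top"):
    save(n,n+"0.png"); print(n,manip.camera_info(n))
    for q in ["jar_center","jar_red","lift","grip","plate_top","hub","guard","seed_dish","pen"]:
        print(q,[(np.round(d["pixel"],1),round(d["confidence"],2)) for d in manip.pinpoint(q,n)])
E
```

```text
{'clock': 0.0, 'joint_pos': array([-1.3186,  0.3329, -0.0647,  1.4609,  0.0216,  1.3499, -0.0885]), 'joint_velocities': array([-0.0009, -0.0015, -0.0001,  0.0005, -0.0015, -0.0006,  0.0018]), 'tau': array([ -0.0011, -62.5437,   0.0482, -39.1634,   0.0161,   0.0094,
         0.    ]), 'position': array([0.1695, 0.6013, 0.3031]), 'ee_rot': array([ 0.0964,  0.7005, -0.0973,  0.7004]), 'ft_force': array([-0.5131,  0.2144,  0.4065]), 'torque': array([ 0.0181, -0.031 ,  0.0263]), 'grip_width': 0.9997556484734487}
scene {'vfov': 46.161192039604, 'cx': 282.94956390794744, 'cy': 205.57144203914734, 'pose': array([[ 0.4901, -0.4882,  0.7222, -0.5911],
       [-0.8717, -0.2755,  0.4053, -0.6265],
       [ 0.0011, -0.8281, -0.5605,  1.0175],
       [ 0.    ,  0.    ,  0.    ,  1.    ]])}
jar_center [(array([225.1, 205.4]), 0.96), (array([210.2, 238.5]), 0.83), (array([248.2, 215.5]), 0.57), (array([290.5, 372.5]), 0.22)]
jar_red [(array([204.5, 204.6]), 0.92)]
lift [(array([247.8, 333.2]), 0.73), (array([273.2, 399.1]), 0.25)]
grip [(array([227.3, 347.4]), 0.63)]
plate_top [(array([208.9, 299.2]
[... 178 characters left out ...]
96.5]), 0.5)]
top {'vfov': 51.38945759572927, 'cx': 285.28374879342783, 'cy': 211.98452668622187, 'pose': array([[ 0.0203, -0.9923,  0.1223,  0.3478],
       [-0.9998, -0.0207, -0.0019, -0.0291],
       [ 0.0045, -0.1222, -0.9925,  1.3368],
       [ 0.    ,  0.    ,  0.    ,  1.    ]])}
jar_center [(array([237.2, 199.7]), 0.82), (array([268.1, 223.9]), 0.59), (array([196. , 217.5]), 0.57)]
jar_red [(array([188.8, 156.5]), 0.78)]
lift [(array([191.4, 324.2]), 0.77)]
grip [(array([195.2, 347.4]), 0.66)]
plate_top [(array([167.3, 276.2]), 0.58)]
hub [(array([237.2, 198. ]), 0.25)]
guard [(array([163.9, 340.3]), 0.89)]
seed_dish [(array([230. , 380.8]), 0.78)]
pen [(array([192.1, 398. ]), 0.78)]
```

View pics/scene0.png

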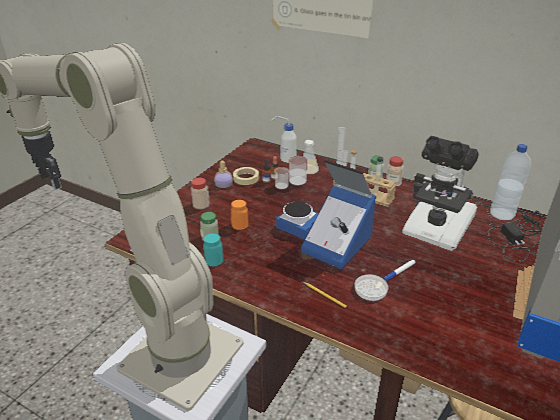

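View pics/top0.png

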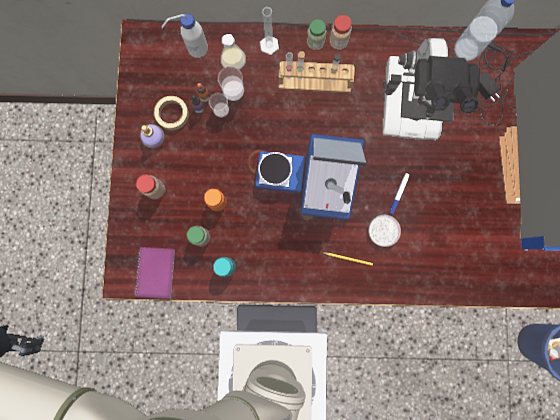

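```bash
python3 - <<'E'
from h import *
np.set_printoptions(precision=4,suppress=True)
im=cv2.imread("pics/scene0.png"); a=cv2.resize(im[140:300,170:450],None,fx=2.8,fy=2.8,interpolation=3); cv2.imwrite("pics/sc1.png",a)
im=cv2.imread("pics/top0.png"); a=cv2.resize(im[110:310,140:420],None,fx=2.8,fy=2.8,interpolation=3); cv2.imwrite("pics/tc1.png",a)
print("hub->", )
for nm,s,t in [("grip",(227.3,347.4),(195.2,347.4)),("plate",(208.9,299.2),(167.3,276.2)),("guard",(164.1,344.4),(163.9,340.3)),("lift",(247.8,333.2),(191.4,324.2)),("pen",(270.9,396.5),(192.1,398)),("dish",(291.6,369.9),(230,380.8)),("jarA",(225.1,205.4),(237.2,199.7)),("jarB",(210.2,238.5),(196,217.5)),("jarC",(248.2,215.5),(268.1,223.9)),("jarA2",(225.1,205.4),(196,217.5)),("jarC",(248.2,215.5),(237.2,199.7))]:
    print(nm,*tri([("scene",*s),("top",*t)]))
E
```

```text
hub->
grip [ 0.5495 -0.2074  0.1258] [np.float64(0.0026580920611361694), np.float64(0.0026580920611362063)]
plate [ 0.6357 -0.0017  0.073 ] [np.float64(0.00045198837908210393), np.float64(0.00045198837908202327)]
guard [ 0.5949 -0.1635  0.3102] [np.float64(0.0028264941569257017), np.float64(0.0028264941569256974)]
lift [ 0.5804 -0.1536  0.003 ] [np.float64(0.0030327663373601143), np.float64(0.0030327663373601083)]
pen [ 0.5792 -0.3757  0.0027] [np.float64(0.004557854087209044), np.float64(0.004557854087209073)]
dish [ 0.464  -0.3293 -0.0109] [np.float64(0.0005551319144100726), np.float64(0.0005551319144102008)]
jarA [0.4212 0.2234 0.0606] [np.float64(0.007712745750998758), np.float64(0.007712745750998709)]
jarB [0.544  0.1757 0.0626] [np.float64(0.007452569513022628), np.float64(0.0074525695130225195)]
jarC [0.3399 0.1399 0.055 ] [np.float64(0.004500024941987852), np.float64(0.004500024941987812)]
jarA2 [0.516  0.2287 0.0053] [np.float64(0.06498226254069812), np.float64(0.0649822625406981)]
jarC [ 0.4382  0.2287 -0.0493] [np.float64(0.011119591931455253), np.float64(0.011119591931455213)]
```

View pics/sc1.png

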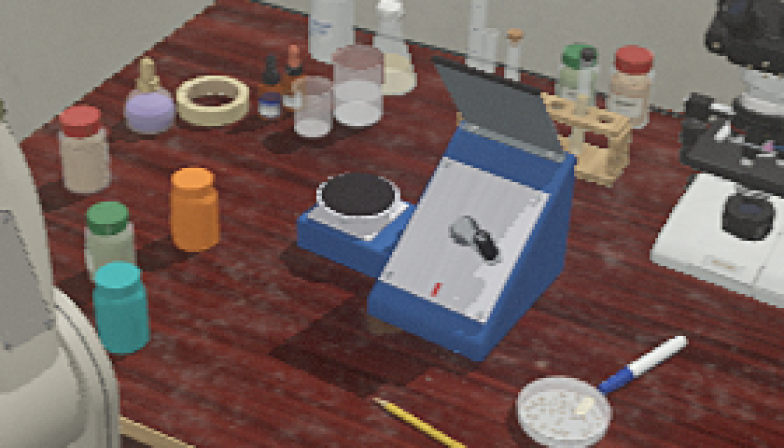

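View pics/tc1.png

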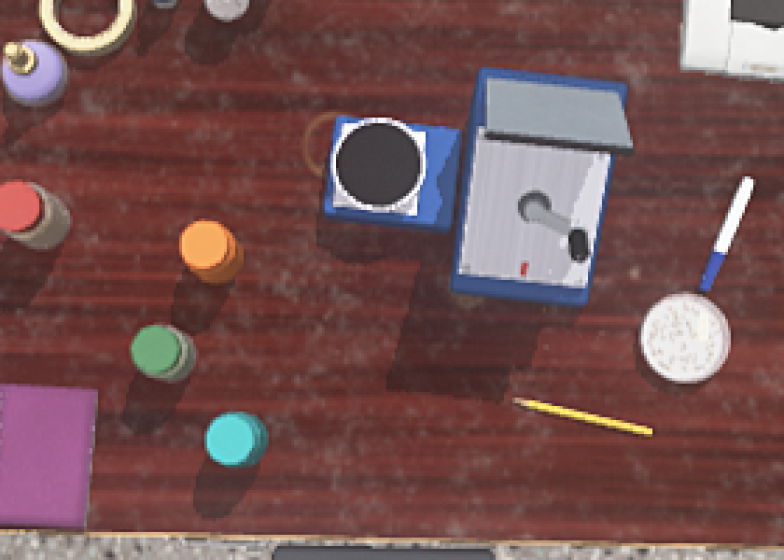

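The candidates in the top view ([row, col]):
- Green cap at [235,197].
- Orange look-alike at [199,215].
- Turquoise look-alike at [267,224].
- Red-capped jar at [186,147].
- Green jar at the back wall at [34,317].

The one at [235,197] (scene [216,209]) fits the description: it has a green cap and clear glass, and it stands in the open left of the lift. The enlarged crops confirm it. Next I fit its position and the lift's pose.

```bash
python3 - <<'E'
from h import *
from scipy.optimize import least_squares
np.set_printoptions(precision=4,suppress=True)
# caps by colour
for n,(r0,r1,c0,c1) in [("top",(222,255,180,215)),("scene",(205,245,195,225))]:
    im=cv2.imread(f"pics/{n}0.png");hsv=cv2.cvtColor(im,cv2.COLOR_BGR2HSV)[r0:r1,c0:c1]
    m=cv2.inRange(hsv,(50,70,40),(85,255,255)); 
    ys,xs=np.nonzero(m); print(n,len(ys),"rows",ys.min()+r0,ys.max()+r0,"cols",xs.min()+c0,xs.max()+c0,"mean",ys.mean()+r0,xs.mean()+c0)
    for d in manip.regions_of("jar_center",n):print(d["rect"],round(d["confidence"],2))
    # black disc
    g=cv2.cvtColor(im,cv2.COLOR_BGR2GRAY); a=(150,190,255,295) if n=="top" else (198,222,280,318)
    m=(g[a[0]:a[1],a[2]:a[3]]<62).astype(np.uint8);nc,l,s,c=cv2.connectedComponentsWithStats(m);k=1+np.argmax(s[1:,4]);print("disc",s[k],c[k][::-1]+[a[0],a[2]])
def T(p,q):
    x,y,w=p; c,s=np.cos(w),np.sin(w); return np.array([x+c*q[0]-s*q[1],y+s*q[0]+c*q[1],q[2]])
zx=np.array([-.5736,0,.8192]);ux=np.array([.8192,0,.5736]);hub=np.array([0,0,.1])
def pts(p,a): 
    g=hub+.05*(-np.cos(a)*ux+np.sin(a)*np.array([0,1,0]))+.047*zx
    return dict(plate=np.array([.03,.165,.074+.001*a]),guard=hub+.126*ux+.153*zx,grip=g,hub=hub,lift=np.zeros(3),mark=None)
ob=dict(plate=[("scene",209.6,298.2,2),("top",168.9,275,2),("scene",208.9,299.2,1),("top",167.3,276.2,1)],guard=[("scene",164.1,344.4,1),("top",163.9,340.3,1)],grip=[("scene",227.3,347.4,1),("top",195.2,347.4,1)],hub=[("scene",223.1,333.9,1)],lift=[("scene",247.8,333.2,.5),("top",191.4,324.2,.5)])
def res(v):
    P=pts(v[:3],v[3]);return np.concatenate([w*(proj(n,T(v[:3],P[k]))-[r,c]) for k in ob for n,r,c,w in ob[k]])
s=least_squares(res,[.58,-.15,0,-1.5],loss="soft_l1")
print(s.x,np.degrees(s.x[2]),"\n",res(s.x).reshape(-1,2))
P=pts(s.x,s.x[3])
for k in P:
    if P[k] is not None: print(k,T(s.x[:3],P[k]))
# jar
print("jar cap guess top",onz("top",235,197,.092),"scene",onz("scene",216,209,.092))
E
```

```text
top 216 rows 227 242 cols 187 203 mean 234.50925925925927 195.09722222222223
[205.7, 189.3, 227.5, 211.5] 0.85
[184.2, 226.0, 210.9, 243.4] 0.78
[216.0, 257.4, 234.7, 274.7] 0.55
disc [  5   4  30  29 115] [168.4174 273.1478]
scene 148 rows 212 233 cols 201 215 mean 217.6216216216216 207.9391891891892
[199.2, 209.9, 217.5, 241.7] 0.82
[228.8, 195.8, 250.6, 229.4] 0.66
[203.7, 233.4, 224.0, 267.2] 0.61
disc [  5   0  26  19 317] [208.0189 296.8517]
[ 0.5834 -0.16   -0.113  -1.4343] -6.476010530358554 
 [[-0.4663  0.0384]
 [-0.4632  0.5767]
 [ 0.4668 -0.9808]
 [ 1.3684 -0.9117]
 [ 3.2085 -1.2797]
 [-0.932  -0.3453]
 [-1.7028 -1.7589]
 [ 0.4333  0.6291]
 [ 0.8912  2.3832]
 [ 0.4675  0.5945]
 [-0.61    1.4161]]
plate [0.6318 0.0006 0.0726]
guard [ 0.5988 -0.1617  0.2976]
grip [ 0.5455 -0.2055  0.1346]
hub [ 0.5834 -0.16    0.1   ]
lift [ 0.5834 -0.16    0.    ]
jar cap guess top [0.4297 0.2189 0.092 ] scene [0.4306 0.2223 0.092 ]
```

```bash
cat > ov.py <<'E'
from h import *
def T(p,q):
    x,y,w=p; c,s=np.cos(w),np.sin(w); return np.array([x+c*q[0]-s*q[1],y+s*q[0]+c*q[1],q[2]])
zx=np.array([-.5736,0,.8192]);ux=np.array([.8192,0,.5736]);hub=np.array([0,0,.1])
def over(n,src,out,v,jar,crop,f=4):
    im=cv2.imread(src); r0,r1,c0,c1=crop
    a=cv2.resize(im[r0:r1,c0:c1],None,fx=f,fy=f,interpolation=cv2.INTER_CUBIC)
    def P(p): r,c=proj(n,p); return (int((c-c0+.5)*f),int((r-r0+.5)*f))
    def line(qs,col): cv2.polylines(a,[np.array([P(q) for q in qs])],False,col,1)
    L=lambda q:T(v[:3],np.asarray(q)); th=np.linspace(0,6.3,60)
    line([L([x,y,0]) for x,y in [(-.09,-.075),(-.09,.075),(.118,.075),(.118,-.075),(-.09,-.075)]],(0,255,255))
    line([L([.118,y,.175]) for y in (-.075,.075)],(0,255,255)); line([L([-.09,y,.045]) for y in (-.075,.075)],(0,255,255))
    line([L([.03+.05*np.cos(t),.165+.05*np.sin(t),.074+.001*v[3]]) for t in th],(0,255,0))
    line([L(hub+.126*ux+.153*zx+np.array([0,y,0])) for y in(-.065,.065)],(0,0,255))
    line([L(hub+.126*ux+np.array([0,y,0])) for y in(-.065,.065)],(0,0,255))
    g=lambda h,an:L(hub+.05*(-np.cos(an)*ux+np.sin(an)*np.array([0,1,0]))+h*zx)
    line([g(.024,v[3]),g(.070,v[3])],(255,0,255)); line([g(.047,t) for t in th],(255,0,255)); line([L(hub),L(hub+.02*zx)],(255,0,255))
    for z,r in ((.092,.025),(.0,.029),(.077,.029)): line([[jar[0]+r*np.cos(t),jar[1]+r*np.sin(t),jar[2]+z] for t in th],(255,255,0))
    cv2.imwrite(out,a)
E
python3 - <<'E'
from ov import *
v=[.5834,-.16,-.113,-1.434]
over("top","pics/top0.png","pics/ot.png",v,[.43,.2206,0],(120,260,180,370))
over("scene","pics/scene0.png","pics/os.png",v,[.43,.2206,0],(150,280,190,380))
E
```

```text
(no output)
```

View pics/ot.png

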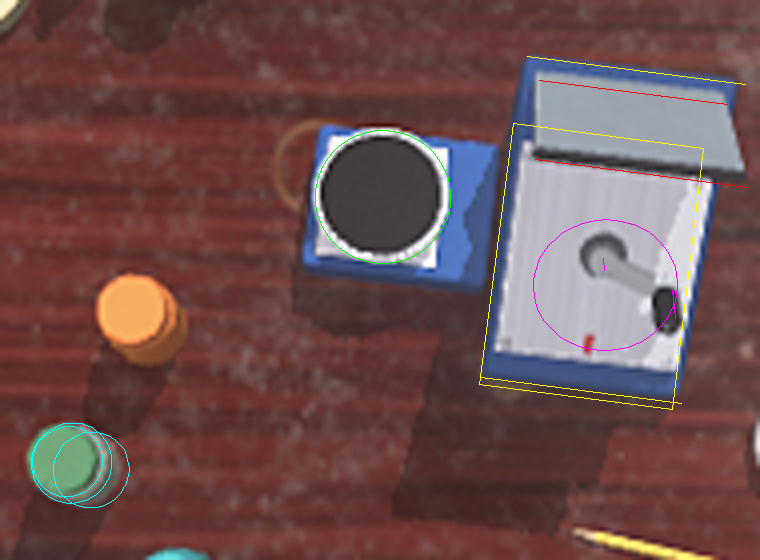

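View pics/os.png

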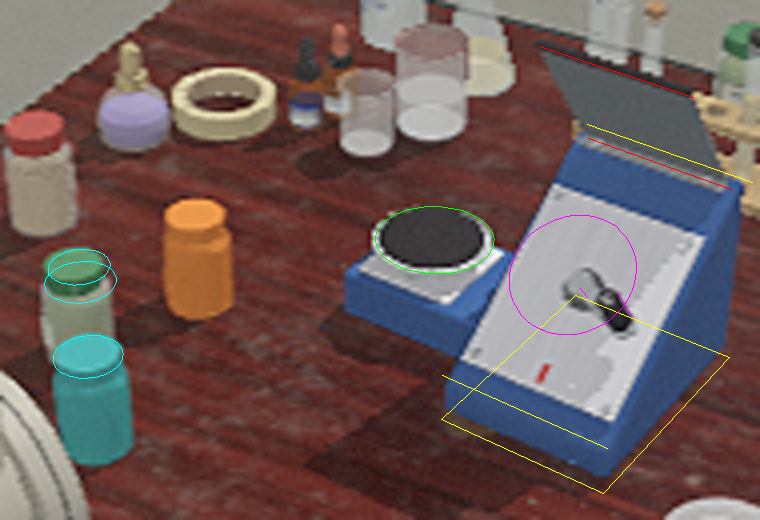

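```bash
cat > fit.py <<'E'
from ov import *
from scipy.optimize import least_squares
np.set_printoptions(precision=4,suppress=True)
top=lambda X,Y:("top",(Y/4)-.5+120,X/4-.5+180)
sc=lambda X,Y:("scene",(Y/4)-.5+150,X/4-.5+190)
gm=hub+.126*ux+.153*zx; y=np.array([0,1,0])
obs=[([.03,.165,.0726],top(382,195),2),([.03,.165,.0726],sc(433,238),2),
(gm+.065*y,top(533,152),1),(gm-.065*y,top(746,176),1),(gm+.065*y,sc(540,45),1),(gm-.065*y,sc(692,93),1),
([.118,.075,.175],top(528,57),1),([.118,-.075,.175],top(740,82),1),
([-.09,.075,0],sc(447,408),1),([-.09,-.075,0],sc(606,480),1),([.118,-.075,.175],sc(745,180),1)]
def res(v): return np.concatenate([w*(proj(o[0],T(v,np.asarray(q)))-o[1:]) for q,o,w in obs])
s=least_squares(res,[.58,-.15,-.1],loss="soft_l1");v=s.x
print(v,np.degrees(v[2]));print(res(v).reshape(-1,2))
g=lambda h,an:T(v,hub+.05*(-np.cos(an)*ux+np.sin(an)*y)+h*zx)
# crank angle from outer handle end / middle
for nm,o in(("top",top(666,309)),("scene",sc(612,306))):
    for an in np.arange(-2.2,-.7,.1): print(nm,round(an,2),np.round(proj(nm,g(.047,an))-o[1:],1),end=" ")
    print()
for n in("top","scene"):
    vv=[*v,-1.5]
    over(n,f"pics/{n}0.png",f"pics/o{n}2.png",vv,[.43,.2206,0],(120,260,180,370) if n=="top" else (150,280,190,380))
E
python3 fit.py
```

```text
[ 0.5873 -0.1589 -0.0982] -5.627353497135117
[[-0.208  -0.6416]
 [-0.0305  0.4026]
 [ 0.7609  0.1316]
 [ 0.9925 -0.0424]
 [-0.2672 -0.1912]
 [ 0.2723  0.472 ]
 [-1.2579 -1.1117]
 [-1.1561  0.2623]
 [ 2.4775 -0.9902]
 [ 2.4731  0.0759]
 [-0.4225  1.5047]]
top -2.2 [-14.9   0.7] top -2.1 [-13.4   1.5] top -2.0 [-11.9   2. ] top -1.9 [-10.3   2.4] top -1.8 [-8.7  2.6] top -1.7 [-7.   2.6] top -1.6 [-5.4  2.5] top -1.5 [-3.8  2.1] top -1.4 [-2.2  1.6] top -1.3 [-0.7  1. ] top -1.2 [0.8 0.1] top -1.1 [ 2.1 -0.9] top -1.0 [ 3.4 -2. ] top -0.9 [ 4.5 -3.3] top -0.8 [ 5.6 -4.6] top -0.7 [ 6.5 -6.1] 
scene -2.2 [-12.5   6.2] scene -2.1 [-11.    6.4] scene -2.0 [-9.5  6.4] scene -1.9 [-8.   6.3] scene -1.8 [-6.5  6. ] scene -1.7 [-5.   5.5] scene -1.6 [-3.5  4.9] scene -1.5 [-2.1  4.1] scene -1.4 [-0.8  3.2] scene -1.3 [0.5 2.2] scene -1.2 [1.6 1.1] scene -1.1 [ 2.7 -0.2] scene -1.0 [ 3.7 -1.5] scene -0.9 [ 4.5 -3. ] scene -0.8 [ 5.2 -4.5] scene -0.7 [ 5.7 -6. ]
```

View pics/otop2.png

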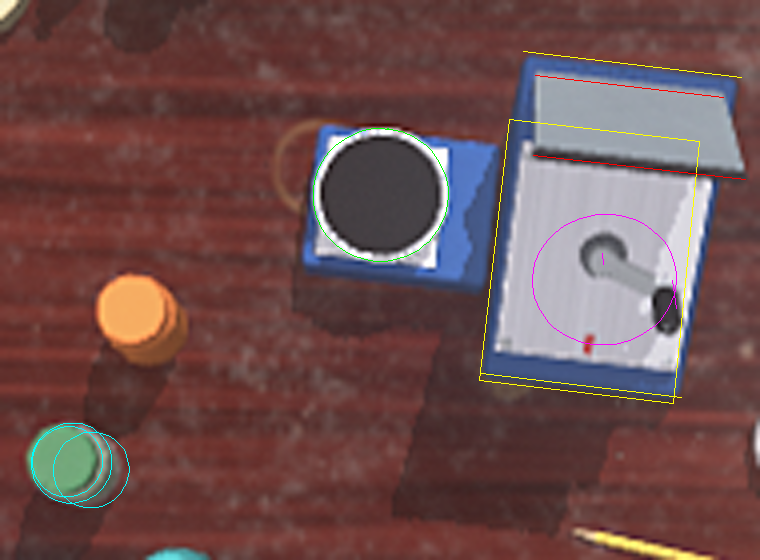

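View pics/oscene2.png

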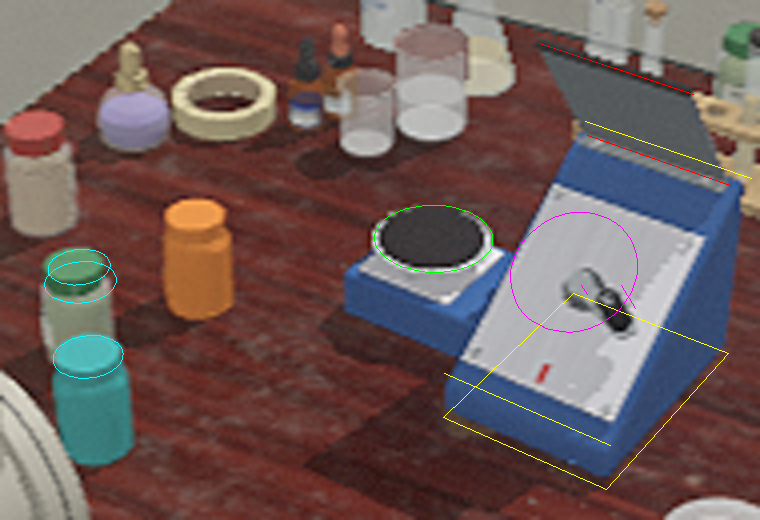

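```bash
python3 - <<'E'
from h import *
np.set_printoptions(precision=4,suppress=True)
o=manip.get_obs();M=R.from_quat(o["ee_rot"]).as_matrix();print(M)
p=o["position"];t=np.array([.432,.2225,.30]);d=M.T@(t-p)/.025;print("shift units to jar above",d, "dist",np.linalg.norm(d))
a=onz("top",199,215,.09);b=onz("top",267,224,.09);print(a,b)
E
```

```text
[[ 0.      0.2714  0.9625]
 [ 0.0001  0.9625 -0.2714]
 [-1.      0.0001 -0.    ]]
shift units to jar above [  0.1571 -11.7456  14.2168] dist 18.441851487902145
[0.5349 0.1721 0.09  ] [0.3408 0.1388 0.09  ]
```

Emit:
arm_command:
  moves:
    - [[0, 0, -0.4, 0.5, 0], [0, 0, -0.8, 0.97, 0], [0, 0, -0.8, 0.97, 0], [0, 0, -0.8, 0.97, 0], [0, 0, -0.8, 0.97, 0], [0, 0, -0.8, 0.97, 0], [0, 0, -0.8, 0.97, 0], [0, 0, -0.8, 0.97, 0], [0, 0, -0.8, 0.97, 0], [0, 0, -0.8, 0.97, 0], [0, 0, -0.8, 0.97, 0], [0, 0, -0.8, 0.97, 0]]
  force: 30

```text
clock: 2.1
position: [0.3766, 0.303, 0.3042]
ee_rot: [0.097, 0.7, -0.097, 0.701]
ft_force: [1.3, 0.8, 0.0]
grip_width: 0.996
```

Emit:
arm_command:
  moves:
    - [[0, 0, -0.8, 0.97, 0], [0, 0, -0.8, 0.97, 0], [0, 0, -0.6, 0.8, 0], [0, 0, -0.35, 0.3, 0], [0, 0, 0, 0, 0], [0, 0, 0, 0, 0], [0, 0, 0, 0, 0]]

```text
clock: 2.68
position: [0.4309, 0.2239, 0.3039]
ee_rot: [0.096, 0.701, -0.096, 0.7]
ft_force: [0.0, 0.4, 0.4]
grip_width: 0.997
```

```bash
cat > st.py <<'E'
from h import *
np.set_printoptions(precision=4,suppress=True)
def st(t=None):
    o=manip.get_obs();M=R.from_quat(o["ee_rot"]).as_matrix();print(o["clock"],"pos",o["position"],"F",o["ft_force"],"w",o["grip_width"],"y",M[:,1],"q",o["joint_pos"])
    if t is not None: print("units to go",M.T@(np.asarray(t)-o["position"])/.025)
    return o
E
python3 - <<'E'
from st import *
st([.432,.2225,.107])
for n in("top","scene"):
    im=save(n,n+"1.png")
    print(n,[(np.round(d["pixel"],1),round(d["confidence"],2)) for d in manip.pinpoint("jar_center",n)])
    r=(190,300,150,290)if n=="top" else(120,290,150,300)
    cv2.imwrite(f"pics/{n}1c.png",cv2.resize(im[r[0]:r[1],r[2]:r[3],::-1],None,fx=3.5,fy=3.5,interpolation=3))
E
```

```text
2.6833 pos [0.4309 0.2239 0.3039] F [0.0208 0.4431 0.3824] w 0.9969829706517221 y [0.2694 0.963  0.0004] q [-0.8372  0.0142  0.2683  1.8309 -0.0045  1.2971  0.7303]
units to go [ 7.8745 -0.0455  0.0599]
top [(array([195.3, 213.9]), 0.82), (array([266. , 222.8]), 0.69), (array([235.9, 199.6]), 0.58)]
scene [(array([211.5, 235.2]), 0.76), (array([250.4, 215.2]), 0.74), (array([225.1, 209.7]), 0.72)]
```

View pics/top1c.png

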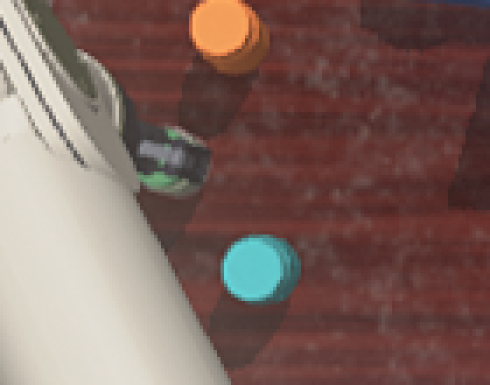

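View pics/scene1c.png

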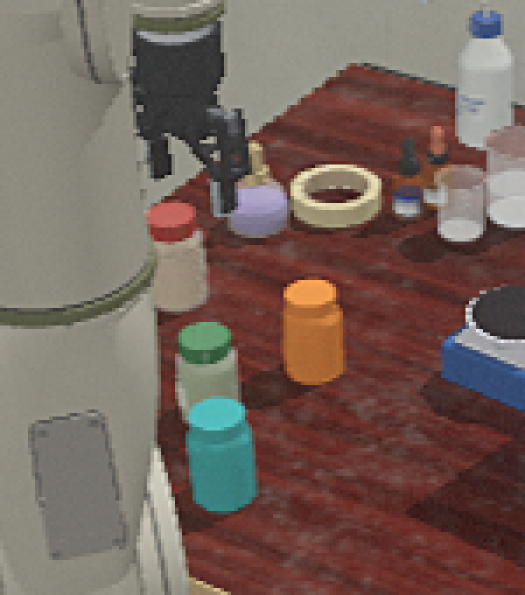

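```bash
python3 - <<'E'
from st import *
print(tri([("scene",225.1,209.7),("top",235.9,199.6)]),onz("scene",225.1,209.7,.046),onz("top",235.9,199.6,.046))
print(proj("top",[.432,.2225,.092]),proj("scene",[.432,.2225,.092]),proj("scene",[.432,.2225,.0]))
E
```

```text
(array([0.4286, 0.2194, 0.0576]), [np.float64(0.0016518250401025495), np.float64(0.0016518250401026176)]) [0.4402 0.2312 0.046 ] [0.4303 0.2203 0.046 ]
[234.1809 195.7767] [215.7676 209.1998] [238.1594 211.4694]
```

Emit:
arm_command:
  moves:
    - [[0, 1, -0.04, 0.04, 0], [0, 1, 0, 0, 0], [0, 1, 0, 0, 0], [0, 1, 0, 0, 0], [0, 1, 0, 0, 0], [0, 1, 0, 0, 0], [0, 1, 0, 0, 0], [0, 0.6, 0, 0, 0], [0, 0.4, 0, 0, 0], [0, 0, 0, 0, 0], [0, 0, 0, 0, 0]]

```text
clock: 3.8
position: [0.4325, 0.2215, 0.1041]
ee_rot: [0.097, 0.701, -0.097, 0.7]
ft_force: [-0.0, 1.3, 0.6]
grip_width: 0.999
```

Emit:
arm_command:
  moves:
    - [[0.6, 0, 0, 0, 0], [0.6, 0, 0, 0, 0], [0.6, 0, 0, 0, 0], [0.6, 0, 0, 0, 0], [0.6, 0, 0, 0, 0], [0.6, 0, 0, 0, 0]]

```text
clock: 4.3
position: [0.4333, 0.2222, 0.1055]
ee_rot: [0.098, 0.7, -0.096, 0.701]
ft_force: [-0.9, 0.9, 7.9]
grip_width: 0.652
```

```bash
python3 - <<'E'
from st import *
st([.6325,.001,.28])
im=save("scene","scene2.png");r=(120,290,150,300)
cv2.imwrite(f"pics/scene2c.png",cv2.resize(im[r[0]:r[1],r[2]:r[3],::-1],None,fx=3.5,fy=3.5,interpolation=3))
E
```

```text
4.3 pos [0.4333 0.2222 0.1055] F [-0.9136  0.8768  7.9343] w 0.6523077327688076 y [0.2711 0.9626 0.0029] q [-0.8076  0.2499  0.2653  2.0385 -0.0868  0.8603  0.8026]
units to go [-6.985  -6.3374 10.0791]
```

View pics/scene2c.png

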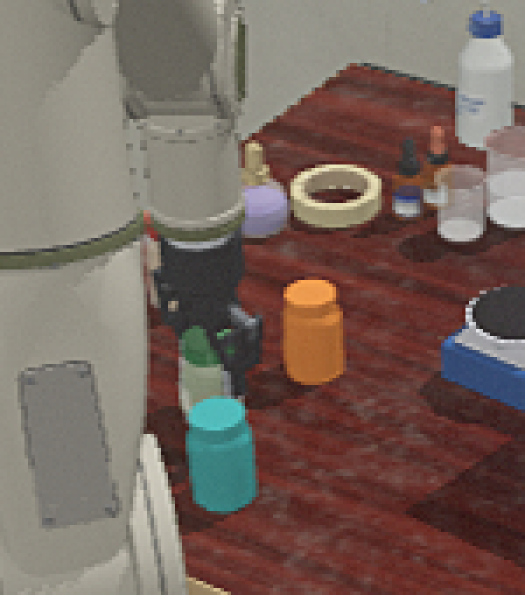

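Emit:
arm_command:
  moves:
    - [[1, 0, 0, 0, 0], [1, 0, 0, 0, 0], [1, 0, 0, 0, 0], [1, -0.3, 0, 0, 0], [1, -0.5, 0, 0, 0], [1, -0.5, 0, 0, 0], [1, 0, 0, 0, 0], [1, 0, 0, 0, 0]]
  force: 40

```text
clock: 5.02
position: [0.4327, 0.2214, 0.1371]
ee_rot: [0.097, 0.7, -0.096, 0.701]
ft_force: [-0.6, -0.8, -2.2]
grip_width: 0.652
```

```bash
python3 - <<'E'
from st import *
st([.6325,.001,.28])
im=save("scene","scene3.png");r=(120,290,150,300)
cv2.imwrite(f"pics/scene3c.png",cv2.resize(im[r[0]:r[1],r[2]:r[3],::-1],None,fx=3.5,fy=3.5,interpolation=3))
E
```

```text
5.0167 pos [0.4327 0.2214 0.1371] F [-0.6378 -0.7533 -2.2473] w 0.6524977101110959 y [0.2714 0.9625 0.0014] q [-0.8156  0.1979  0.2718  2.0186 -0.0662  0.9316  0.7866]
units to go [-5.7181 -6.3076 10.087 ]
```

View pics/scene3c.png

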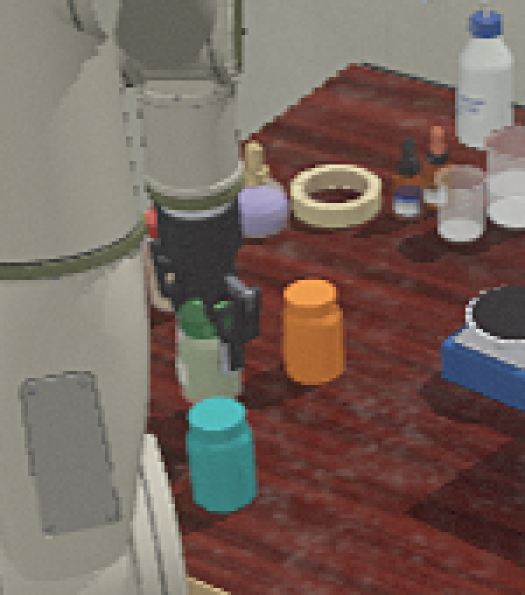

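Emit:
arm_command:
  moves:
    - [[1, -0.5, 0, 0, 0], [1, -0.8, 0, 0, 0], [1, -0.9, 0, 0, 0], [1, -0.9, 0, 0, 0], [1, -0.9, -0.2, 0.3, 0], [1, -0.7, -0.4, 0.65, 0], [1, -0.3, -0.5, 0.8, 0], [1, 0, -0.5, 0.8, 0], [1, 0, -0.5, 0.8, 0], [1, 0, -0.5, 0.8, 0], [1, 0, -0.5, 0.8, 0], [1, 0, -0.5, 0.8, 0]]

```text
clock: 6.07
position: [0.5467, 0.0946, 0.2604]
ee_rot: [0.097, 0.701, -0.097, 0.7]
ft_force: [0.3, 0.6, -1.4]
grip_width: 0.646
```

Emit:
arm_command:
  moves:
    - [[1, 0, -0.5, 0.8, 0], [1, 0, -0.5, 0.8, 0], [1, 0, -0.5, 0.8, 0], [1, 0, -0.5, 0.8, 0], [1, 0, -0.45, 0.7, 0], [1, 0, -0.3, 0.5, 0], [1, 0, -0.15, 0.25, 0], [1, 0, 0, 0, 0], [1, 0, 0, 0, 0], [1, 0, 0, 0, 0]]

```text
clock: 6.9
position: [0.6381, -0.0045, 0.261]
ee_rot: [0.097, 0.701, -0.096, 0.7]
ft_force: [0.4, -0.1, -1.4]
grip_width: 0.655
```

```bash
python3 - <<'E'
from st import *
o=st([.6328,.0015,.19])
im=save("scene","scene4.png");r=(110,260,220,400)
cv2.imwrite(f"pics/scene4c.png",cv2.resize(im[r[0]:r[1],r[2]:r[3],::-1],None,fx=4,fy=4,interpolation=3))
p=o["position"]; print(proj("scene",p-[0,0,.105]),proj("scene",p-[0,0,.013]))
E
```

```text
6.9 pos [ 0.6381 -0.0045  0.261 ] F [ 0.3749 -0.0617 -1.4481] w 0.6550980314262607 y [0.2701 0.9628 0.0004] q [-0.4266  0.4088  0.4793  1.5044 -0.1934  1.2763  1.3726]
units to go [ 2.8405  0.1741 -0.268 ]
[187.9762 300.9601] [163.5012 301.5837]
```

View pics/scene4c.png

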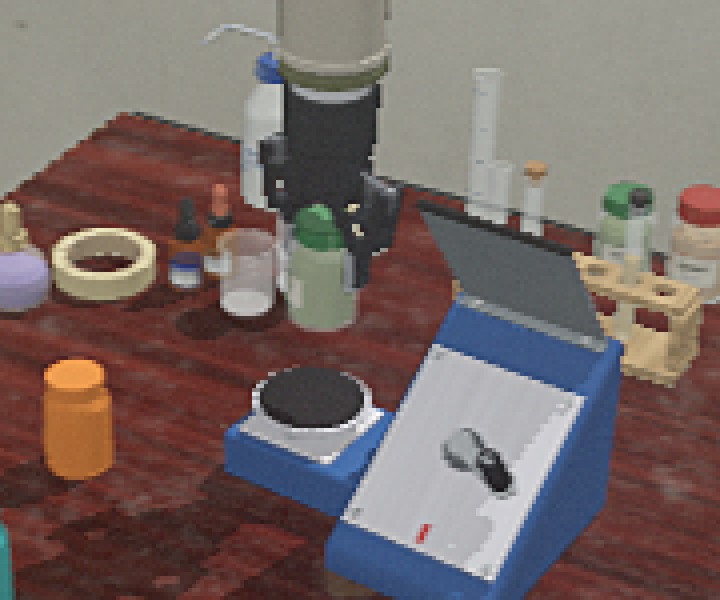

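Emit:
arm_command:
  moves:
    - [[1, 0.3, 0.1, -0.15, 0], [1, 0.6, 0.07, -0.12, 0], [1, 0.7, 0, 0, 0], [1, 0.7, 0, 0, 0], [1, 0.5, 0, 0, 0], [1, 0.2, 0, 0, 0], [1, 0.1, 0, 0, 0], [1, 0, 0, 0, 0], [1, 0, 0, 0, 0]]

```text
clock: 7.7
position: [0.6337, 0.0002, 0.1847]
ee_rot: [0.097, 0.7, -0.097, 0.701]
ft_force: [1.0, 0.0, -2.0]
grip_width: 0.654
```

```bash
python3 - <<'E'
from st import *
o=st([.6328,.0015,.178])
im=save("scene","scene5.png");r=(110,260,220,400)
cv2.imwrite(f"pics/scene5c.png",cv2.resize(im[r[0]:r[1],r[2]:r[3],::-1],None,fx=4,fy=4,interpolation=3))
E
```

```text
7.7 pos [0.6337 0.0002 0.1847] F [ 0.9941  0.0002 -2.0343] w 0.6536401438718459 y [0.2713 0.9625 0.0005] q [-0.4233  0.4632  0.4586  1.5998 -0.2208  1.1291  1.3841]
units to go [ 0.269   0.0397 -0.0491]
```

View pics/scene5c.png

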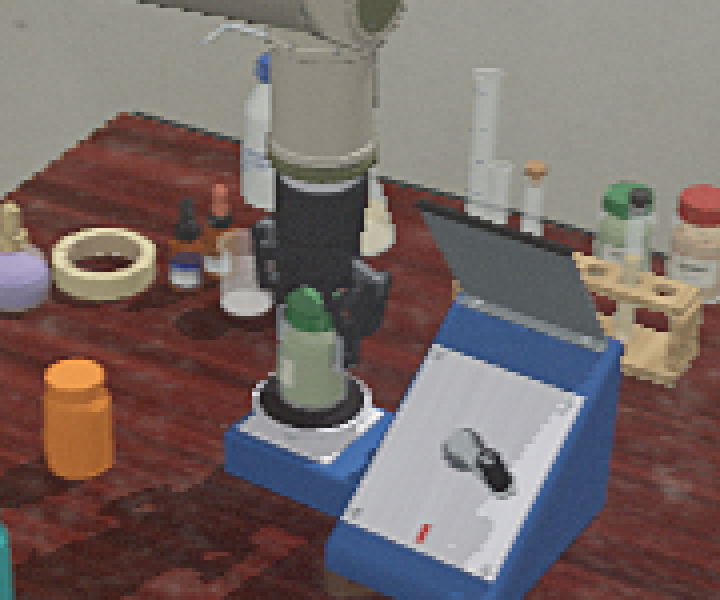

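Centred over the plate. Now the last few mm, slowly.

Emit:
arm_command:
  moves:
    - [[1, 0.08, 0.02, -0.02, 0], [1, 0.06, 0, 0, 0], [1, 0.06, 0, 0, 0], [1, 0.04, 0, 0, 0], [1, 0, 0, 0, 0], [1, 0, 0, 0, 0]]

```text
clock: 8.25
position: [0.6331, 0.0009, 0.1785]
ee_rot: [0.097, 0.7, -0.097, 0.701]
ft_force: [-2.9, 0.7, 5.7]
grip_width: 0.653
```

```bash
python3 -c "
from st import *
st([.6328,.0015,.178])"
```

```text
8.25 pos [0.6331 0.0009 0.1785] F [-2.8814  0.7286  5.691 ] w 0.6530821279155352 y [0.2713 0.9625 0.0005] q [-0.4228  0.4686  0.4564  1.6063 -0.2237  1.1183  1.3852]
units to go [ 0.0208  0.0221 -0.017 ]
```

Emit:
arm_command:
  moves:
    - [[0.3, 0, 0, 0, 0], [0.25, 0, 0, 0, 0], [0.15, 0, 0, 0, 0], [0, 0, 0, 0, 0], [0, 0, 0, 0, 0], [0, 0, 0, 0, 0]]

```text
clock: 8.75
position: [0.633, 0.0008, 0.1778]
ee_rot: [0.097, 0.7, -0.097, 0.7]
ft_force: [-0.1, 0.1, 0.9]
grip_width: 1.002
```

```bash
python3 - <<'E'
from st import *
o=st()
im=save("scene","scene6.png");r=(110,260,220,400)
cv2.imwrite(f"pics/scene6c.png",cv2.resize(im[r[0]:r[1],r[2]:r[3],::-1],None,fx=4,fy=4,interpolation=3))
E
```

```text
8.75 pos [0.633  0.0008 0.1778] F [-0.0715  0.088   0.9419] w 1.0020172981763638 y [0.2714 0.9625 0.    ] q [-0.4228  0.4694  0.4563  1.6069 -0.2236  1.1174  1.3851]
```

View pics/scene6c.png

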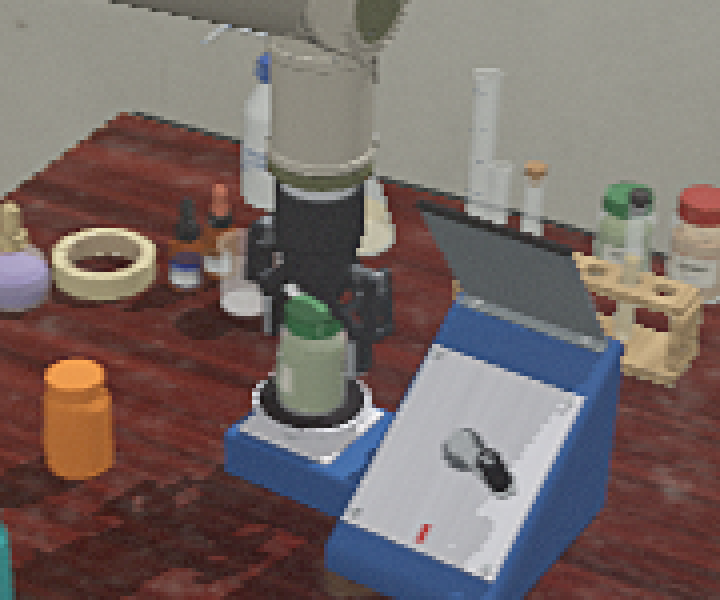

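Emit:
arm_command:
  moves:
    - [[0, -0.3, 0, 0, 0], [0, -0.7, 0, 0, 0], [0, -1, 0, 0, 0], [0, -1, 0, 0, 0], [0, -1, 0, 0, 0], [0, -1, 0, 0, 0], [0, -0.6, 0, -0.4, -5], [0, 0, -0.2, -0.7, -7.1], [0, 0, -0.4, -0.9, -7.1], [0, 0, -0.4, -0.9, -7.1], [0, 0, -0.4, -0.9, -7.1], [0, 0, -0.4, -0.9, -7.1]]

```text
clock: 9.8
position: [0.5204, -0.0484, 0.3185]
ee_rot: [-0.154, 0.69, 0.154, 0.69]
ft_force: [0.7, 0.3, 0.5]
grip_width: 1.0
```

```bash
python3 - <<'E'
from st import *
o=st()
im=save("scene","scene7.png")
im=save("top","top7.png")
E
```

```text
9.8 pos [ 0.5204 -0.0484  0.3185] F [0.7227 0.305  0.4632] w 1.0004936005976282 y [-0.4252  0.9051  0.0001] q [-0.3958  0.0898  0.4305  1.7301 -0.0391  1.3294  2.0524]
```

View pics/scene7.png

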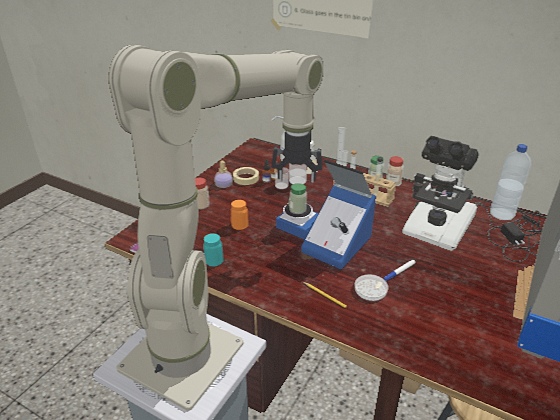

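View pics/top7.png

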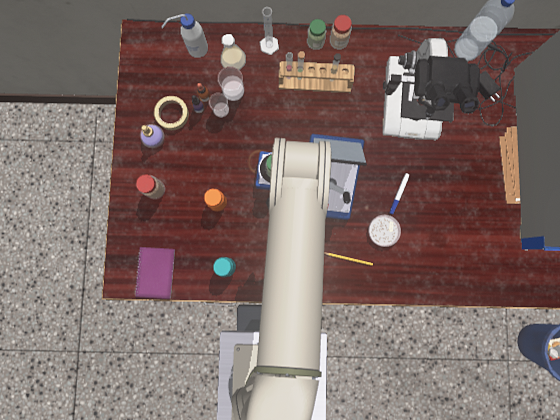

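Emit:
arm_command:
  moves:
    - [[0, 0, 0, 0, 7.1], [0, 0, 0, 0, 7.1], [0, 0, 0, 0, 7.1], [0, 0, 0, 0, 7.1], [0, 0, 0, 0, 7.1], [0, 0, 0, 0, 7.1], [0, 0, 0, 0, 7.1], [0, 0, 0, 0, 7.1], [0, 0, 0, 0, 7.1], [0, 0, 0, 0, 7.1], [0, 0, 0, 0, 7.1], [0, 0, 0, 0, 7.1]]

```text
clock: 10.9
position: [0.5219, -0.0481, 0.3184]
ee_rot: [0.358, 0.61, -0.358, 0.61]
ft_force: [-0.1, -0.1, -0.1]
grip_width: 1.0
```

Emit:
arm_command:
  moves:
    - [[0, 0, 0, 0, 7.1], [0, 0, 0, 0, 7.1], [0, 0, 0, 0, 7.1], [0, 0, 0, 0, 7.1], [0, 0, 0, 0, 7.1], [0, 0, 0, 0, 0], [0, 0, 0, 0, 0]]

```text
clock: 11.48
position: [0.5218, -0.0481, 0.3182]
ee_rot: [0.525, 0.474, -0.524, 0.474]
ft_force: [0.1, -0.2, -0.3]
grip_width: 0.997
```

```bash
python3 - <<'E'
from st import *
o=st()
im=save("scene","scene8.png");r=(130,280,220,400)
cv2.imwrite(f"pics/scene8c.png",cv2.resize(im[r[0]:r[1],r[2]:r[3],::-1],None,fx=4,fy=4,interpolation=3))
im=save("top","top8.png");r=(120,260,240,380)
cv2.imwrite(f"pics/top8c.png",cv2.resize(im[r[0]:r[1],r[2]:r[3],::-1],None,fx=4,fy=4,interpolation=3))
E
```

```text
11.4833 pos [ 0.5218 -0.0481  0.3182] F [ 0.0718 -0.2268 -0.2918] w 0.996695665380661 y [ 0.9949 -0.1004  0.0004] q [-0.4949  0.0943  0.538   1.7315 -0.0499  1.3289 -0.0475]
```

View pics/scene8c.png

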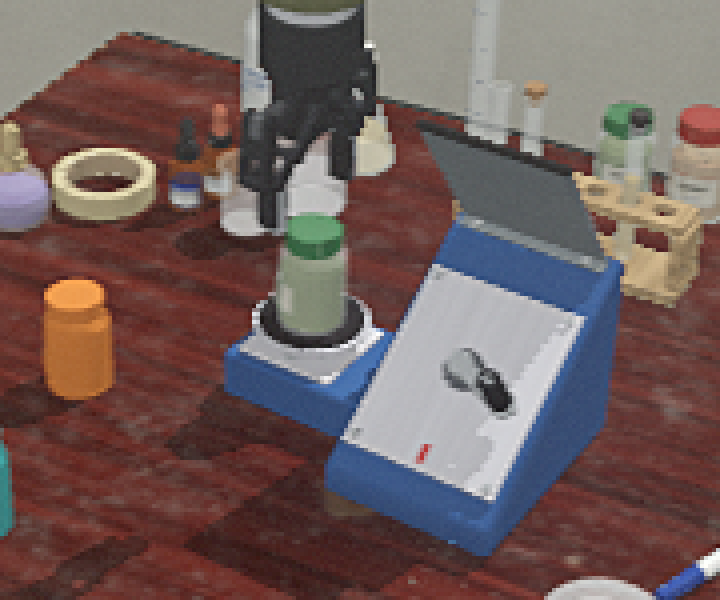

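View pics/top8c.png

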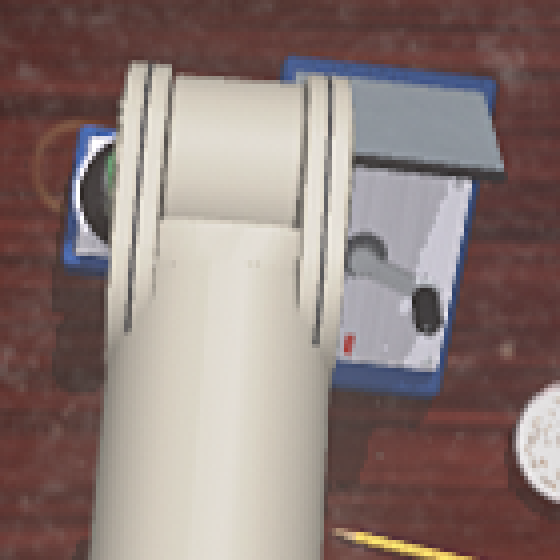

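```bash
python3 - <<'E'
from st import *
o=manip.get_obs();p=o["position"];M=R.from_quat(o["ee_rot"]).as_matrix()
for s in(1,-1):
  for d in(.056,.060,.066,.073): print(s,d,proj("scene",p+M@np.array([d,s*.050,0])))
v=np.array([.5865,-.1592,-.1])
from ov import *
y=np.array([0,1,0])
# refine crank angle with marker
obs=[("top",120+307/4-.5,240+427/4-.5),("scene",130+390/4-.5,220+496/4-.5)]
for n,r,c in obs:
  for a in np.arange(-1.5,-.95,.1): print(n,round(a,2),proj(n,T(v,hub+.05*(-np.cos(a)*ux+np.sin(a)*y)+.047*zx))-[r,c])
E
```

```text
1 0.056 [172.6709 305.7512]
1 0.06 [173.8101 305.7156]
1 0.066 [175.5124 305.6624]
1 0.073 [177.4887 305.6006]
-1 0.056 [186.9307 286.9898]
-1 0.06 [188.1015 286.9819]
-1 0.066 [189.8507 286.9701]
-1 0.073 [191.8812 286.9565]
top -1.5 [-2.9662  1.9925]
top -1.4 [-1.3978  1.4786]
top -1.3 [0.1165 0.7968]
top -1.2 [ 1.5621 -0.0452]
top -1.1 [ 2.9251 -1.0383]
top -1.0 [ 4.1928 -2.172 ]
scene -1.5 [-2.9577  3.1126]
scene -1.4 [-1.6146  2.2127]
scene -1.3 [-0.3501  1.1811]
scene -1.2 [0.8223 0.0283]
scene -1.1 [ 1.8905 -1.2335]
scene -1.0 [ 2.8429 -2.5911]
```

```bash
cat > crank.py <<'E'
from st import *
from ov import T,ux,zx,hub
V=[.5868,-.159,-.099]
def tcp(phi,u0=-.012,n=.046,r=.05):
    ph=np.radians(phi); f=hub+n*zx+(u0-r*np.cos(ph))*ux+r*np.sin(ph)*np.array([0,1,0])
    return T(V,f+np.array([-.05,0,.06]))
def go(phi):
    o=st(tcp(phi)); 
    M=R.from_quat(o["ee_rot"]).as_matrix()
    # current phase estimate
    c,s=np.cos(V[2]),np.sin(V[2]); d=o["position"]-[V[0],V[1],0]; l=np.array([c*d[0]+s*d[1],-s*d[0]+c*d[1],d[2]])-[-.05,0,.06]-hub
    uu=l@ux+.012; nn=l@zx; print("phase",np.degrees(np.arctan2(l[1],-uu))%360,"r",np.hypot(uu,l[1]),"n",nn)
    lx=T(V,[1,0,0])-T(V,[0,0,0]); print("yaw err deg",np.degrees(np.arcsin(np.cross(lx,M[:,1])[2])))
E
python3 - <<'E'
from crank import *
go(235); print(tcp(235))
o=manip.get_obs();M=R.from_quat(o["ee_rot"]).as_matrix()
# steps of 15deg, tool units
for ph in range(0,360,15): print(ph,np.round(M.T@(tcp(ph+15)-tcp(ph))/.025,3))
E
```

```text
11.5833 pos [ 0.5217 -0.0482  0.3181] F [ 1.1    -0.0052 -0.8132] w 0.9978498897394389 y [ 0.995  -0.1001  0.0002] q [-0.4946  0.0943  0.5379  1.7318 -0.0499  1.3287 -0.0469]
units to go [4.4325 0.5265 5.7898]
phase 128.1744318216436 r 0.13202249549023062 n 0.14425883992656924
yaw err deg -0.07145297539008434
[ 0.5203 -0.1936  0.2073]
0 [-0.039  0.055 -0.518]
15 [-0.114  0.163 -0.483]
30 [-0.182  0.26  -0.415]
45 [-0.237  0.339 -0.318]
60 [-0.277  0.395 -0.2  ]
75 [-0.297  0.424 -0.069]
90 [-0.297  0.424  0.068]
105 [-0.277  0.395  0.199]
120 [-0.238  0.34   0.317]
135 [-0.182  0.261  0.414]
150 [-0.115  0.164  0.482]
165 [-0.039  0.056  0.518]
180 [ 0.039 -0.055  0.518]
195 [ 0.114 -0.163  0.483]
210 [ 0.182 -0.26   0.415]
225 [ 0.237 -0.339  0.318]
240 [ 0.277 -0.395  0.2  ]
255 [ 0.297 -0.424  0.069]
270 [ 0.297 -0.424 -0.068]
285 [ 0.277 -0.395 -0.199]
300 [ 0.238 -0.34  -0.317]
315 [ 0.182 -0.261 -0.414]
330 [ 0.115 -0.164 -0.482]
345 [ 0.039 -0.056 -0.518]
```

Emit:
arm_command:
  moves:
    - [[0, 0, 0, 0.4, 0], [0, 0, 0.05, 0.9, 0], [0, 0, 0.1, 1, 0], [0, 0, 0.1, 1, 0], [0, 0, 0.1, 1, 0], [0, 0, 0.1, 1, 0], [0, 0.5, 0.08, 0.5, 0], [0, 0.8, 0, 0, 0], [0, 0.8, 0, 0, 0], [0, 0.4, 0, 0, 0], [0, 0, 0, 0, 0], [0, 0, 0, 0, 0]]

```text
clock: 12.58
position: [0.5196, -0.1942, 0.2556]
ee_rot: [-0.525, -0.474, 0.525, -0.473]
ft_force: [-0.2, 0.1, 0.2]
grip_width: 0.999
```

```bash
python3 - <<'E'
from crank import *
go(235)
im=save("scene","scene9.png");r=(130,280,220,400)
cv2.imwrite(f"pics/scene9c.png",cv2.resize(im[r[0]:r[1],r[2]:r[3],::-1],None,fx=4,fy=4,interpolation=3))
E
```

```text
12.5833 pos [ 0.5196 -0.1942  0.2556] F [-0.2309  0.1314  0.2383] w 0.9993943024022967 y [ 0.9947 -0.103  -0.0005] q [-0.2863  0.2339  0.6505  1.7452 -0.1502  1.2132  0.3008]
units to go [ 1.9359  0.0265 -0.0281]
phase 216.68328419001372 r 0.06972337951263495 n 0.08602228540271113
yaw err deg -0.23943033383959655
```

View pics/scene9c.png

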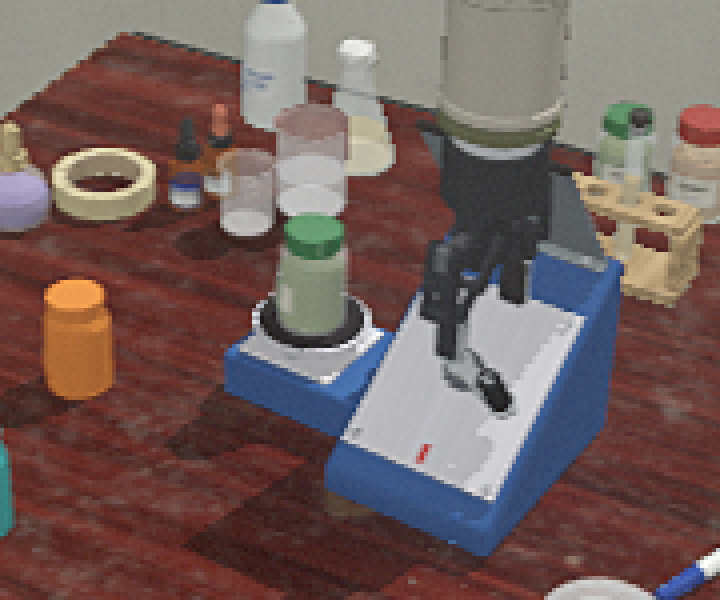

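Emit:
arm_command:
  moves:
    - [[0, 0.4, 0.02, -0.02, 0], [0, 0.6, 0, 0, 0], [0, 0.6, 0, 0, 0], [0, 0.34, 0, 0, 0], [0, 0, 0, 0, 0], [0, 0, 0, 0, 0]]

```text
clock: 13.13
position: [0.5204, -0.1935, 0.2071]
ee_rot: [-0.525, -0.473, 0.525, -0.473]
ft_force: [0.4, -0.7, 0.5]
grip_width: 1.001
```

```bash
cat > look.py <<'E'
import sys
from crank import *
go(float(sys.argv[2]))
im=save("scene",f"s{sys.argv[1]}.png");r=(130,280,220,400)
cv2.imwrite(f"pics/s{sys.argv[1]}c.png",cv2.resize(im[r[0]:r[1],r[2]:r[3],::-1],None,fx=4,fy=4,interpolation=3))
if len(sys.argv)>3:
    im=save("top",f"t{sys.argv[1]}.png");r=(120,260,240,380)
    cv2.imwrite(f"pics/t{sys.argv[1]}c.png",cv2.resize(im[r[0]:r[1],r[2]:r[3],::-1],None,fx=4,fy=4,interpolation=3))
E
python3 look.py 10 235
```

```text
13.1333 pos [ 0.5204 -0.1935  0.2071] F [ 0.407  -0.6822  0.5329] w 1.0009513378000128 y [ 0.9946 -0.1034 -0.0001] q [-0.2696  0.2875  0.6376  1.7983 -0.1887  1.1172  0.328 ]
units to go [-0.0067 -0.0009  0.0014]
phase 235.0478310360913 r 0.04992683044259141 n 0.04585415740413416
yaw err deg -0.2646629693554355
```

View pics/s10c.png

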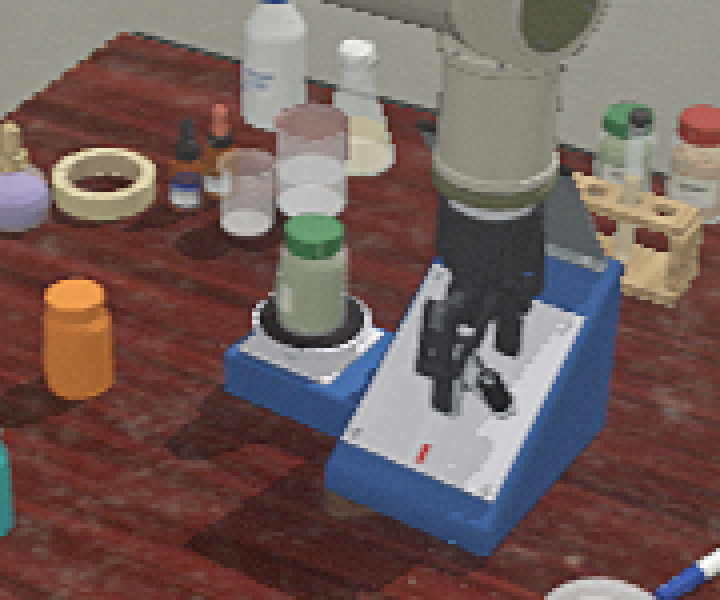

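Emit:
arm_command:
  moves:
    - [[0, 0.08, -0.12, 0.08, 0], [0, 0.14, -0.2, 0.1, 0], [0, 0.14, -0.2, 0.1, 0], [0, 0.15, -0.21, 0.03, 0], [0, 0.15, -0.21, 0.03, 0], [0, 0.15, -0.21, -0.03, 0], [0, 0.15, -0.21, -0.03, 0], [0, 0, 0, 0, 0]]

```text
clock: 13.85
position: [0.4843, -0.1967, 0.182]
ee_rot: [-0.525, -0.474, 0.526, -0.473]
ft_force: [-0.5, -2.1, -0.4]
grip_width: 1.007
```

```bash
python3 look.py 11 285
```

```text
13.85 pos [ 0.4843 -0.1967  0.182 ] F [-0.4768 -2.1265 -0.3635] w 1.0074847720897022 y [ 0.9946 -0.104  -0.0016] q [-0.2703  0.2426  0.6449  1.9041 -0.1673  1.05    0.3402]
units to go [-0.0546  0.0586  0.0239]
phase 287.37795389158947 r 0.04997052104140797 n 0.04572782688450549
yaw err deg -0.298325287786441
```

View pics/s11c.png

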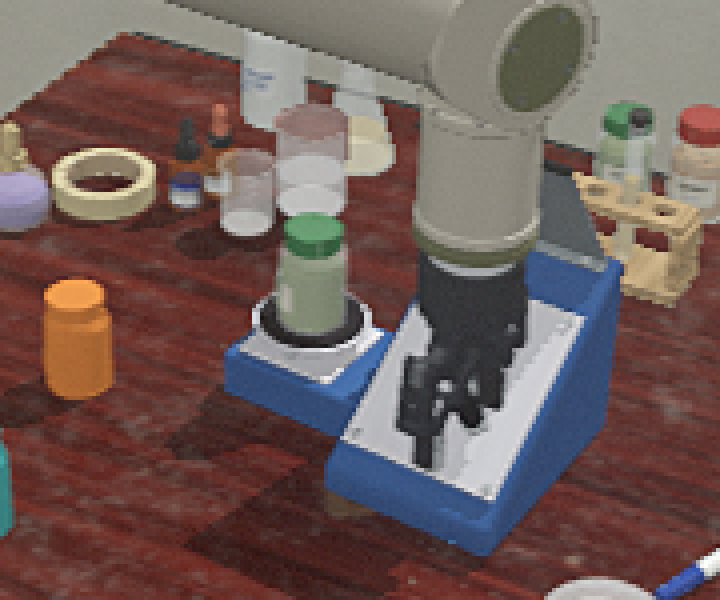

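Emit:
arm_command:
  moves:
    - [[0, 0.11, -0.17, -0.08, 0], [0, 0.12, -0.17, -0.1, 0], [0, 0.12, -0.17, -0.16, 0], [0, 0.12, -0.17, -0.16, 0], [0, 0.09, -0.13, -0.21, 0], [0, 0.09, -0.13, -0.21, 0], [0, 0.06, -0.08, -0.24, 0], [0, 0.06, -0.08, -0.24, 0], [0, 0, 0, 0, 0]]

```text
clock: 14.65
position: [0.4617, -0.1576, 0.1633]
ee_rot: [0.525, 0.474, -0.525, 0.473]
ft_force: [-1.3, -0.8, 1.1]
grip_width: 1.001
```

```bash
python3 look.py 12 345 1
```

```text
14.65 pos [ 0.4617 -0.1576  0.1633] F [-1.2876 -0.8361  1.0509] w 1.0005600654564062 y [ 0.9948 -0.102  -0.0009] q [-0.3362  0.1812  0.626   2.0062 -0.1272  0.9929  0.2497]
units to go [ 0.0069 -0.0465  0.0783]
phase 346.9078039348195 r 0.048506899735792815 n 0.04547644098864095
yaw err deg -0.180130944058736
```

View pics/s12c.png

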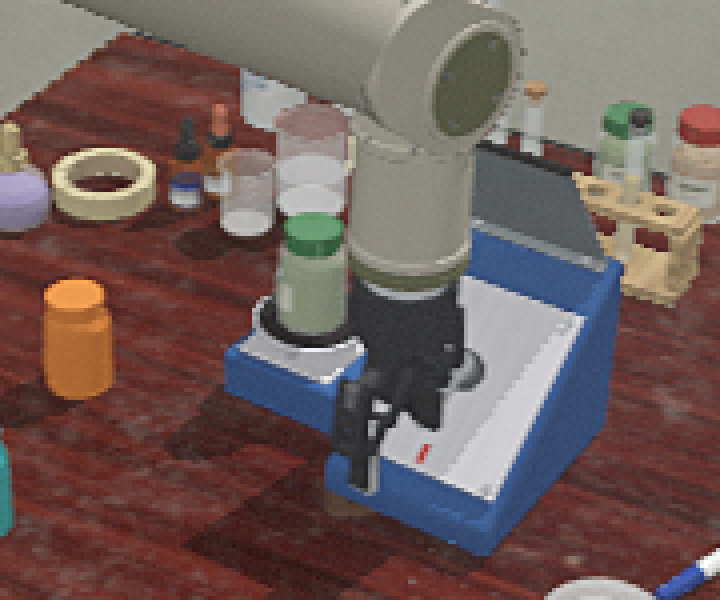

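View pics/t12c.png

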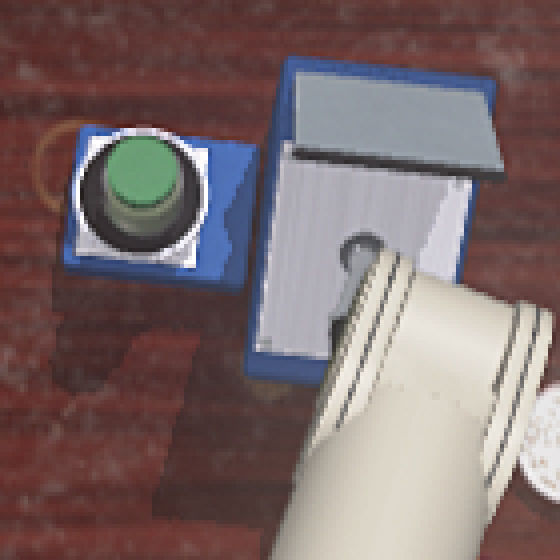

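Emit:
arm_command:
  moves:
    - [[0, 0.04, -0.1, -0.44, 0], [0, -0.04, 0.05, -0.52, 0], [0, -0.11, 0.16, -0.48, 0], [0, -0.18, 0.26, -0.42, 0], [0, -0.24, 0.34, -0.32, 0], [0, -0.28, 0.4, -0.2, 0], [0, -0.3, 0.42, -0.07, 0], [0, 0, 0, 0, 0]]

```text
clock: 15.42
position: [0.5079, -0.1015, 0.1922]
ee_rot: [0.525, 0.474, -0.525, 0.474]
ft_force: [-0.8, 0.6, -0.2]
grip_width: 1.001
```

```bash
python3 look.py 13 90 1
```

```text
15.4167 pos [ 0.5079 -0.1015  0.1922] F [-0.775   0.6154 -0.2188] w 1.0014653647630132 y [ 0.9948 -0.102   0.0008] q [-0.4138  0.2076  0.5846  1.9057 -0.1308  1.0649  0.1223]
units to go [ 0.0549 -0.0804 -0.0219]
phase 92.81543069697305 r 0.0495051410871794 n 0.04597825186120451
yaw err deg -0.18140894435755747
```

View pics/s13c.png

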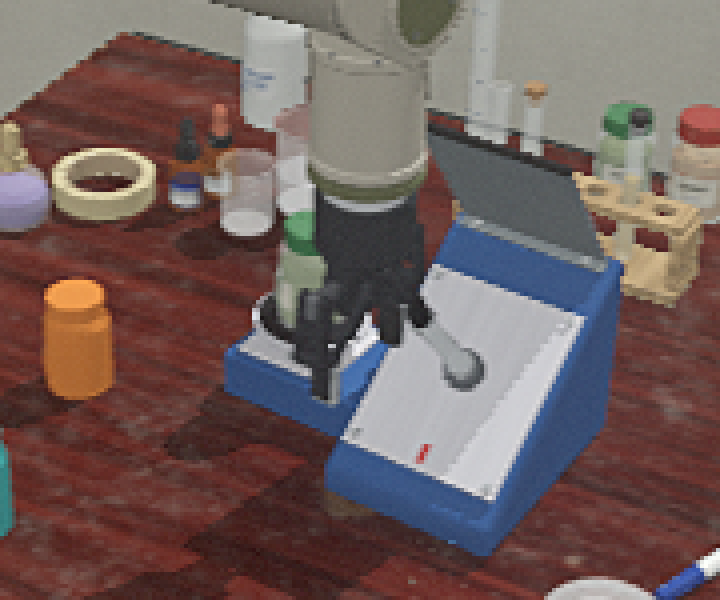

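View pics/t13c.png

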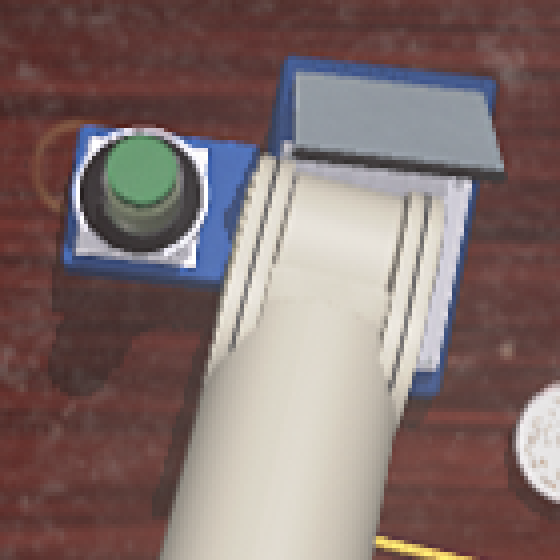

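Emit:
arm_command:
  moves:
    - [[0, -0.25, 0.35, 0.06, 0], [0, -0.28, 0.4, 0.2, 0], [0, -0.24, 0.34, 0.32, 0], [0, -0.18, 0.26, 0.41, 0], [0, -0.11, 0.16, 0.48, 0], [0, -0.04, 0.06, 0.52, 0], [0, 0, 0, 0, 0]]

```text
clock: 16.1
position: [0.54, -0.1585, 0.219]
ee_rot: [-0.526, -0.472, 0.526, -0.473]
ft_force: [-1.2, -0.3, 0.7]
grip_width: 0.998
```

```bash
python3 look.py 14 180 1
```

```text
16.1 pos [ 0.54   -0.1585  0.219 ] F [-1.1658 -0.3368  0.6576] w 0.9978961684765558 y [ 0.9943 -0.1064  0.0009] q [-0.3163  0.2876  0.6142  1.7663 -0.1799  1.1433  0.2468]
units to go [-0.02    0.055  -0.1665]
phase 184.88668128455532 r 0.04874386879722858 n 0.0464048620983286
yaw err deg -0.43784695916891264
```

View pics/s14c.png

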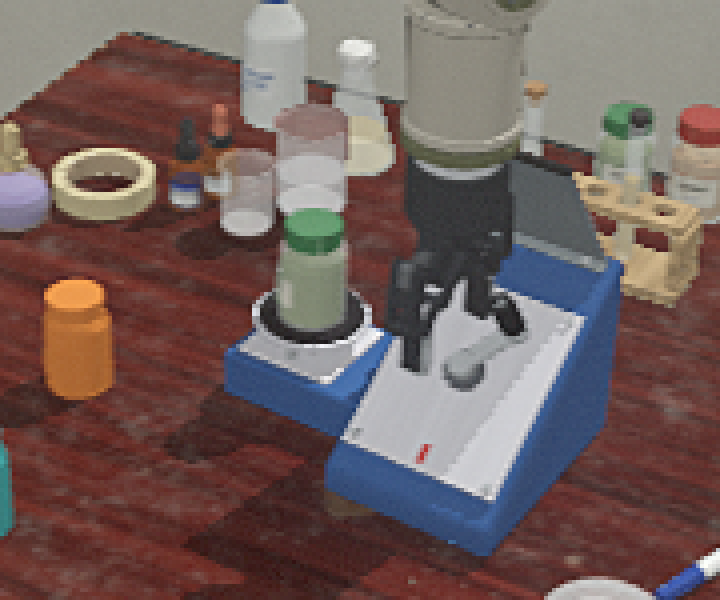

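View pics/t14c.png

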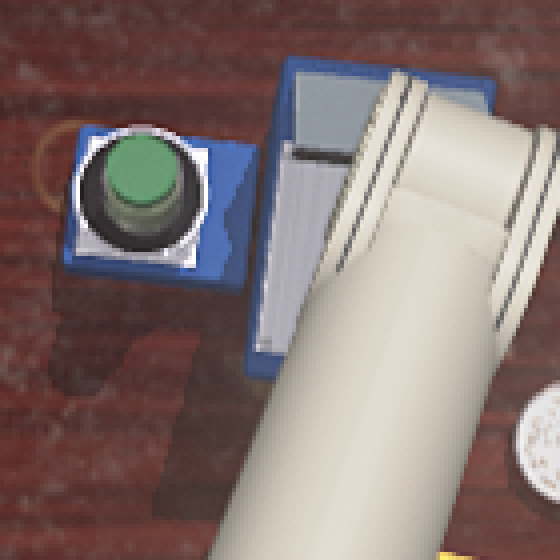

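Emit:
arm_command:
  moves:
    - [[0, 0.02, 0, 0.35, 0], [0, 0.11, -0.16, 0.48, 0], [0, 0.18, -0.26, 0.42, 0], [0, 0.24, -0.34, 0.32, 0], [0, 0.28, -0.4, 0.2, 0], [0, 0.3, -0.42, 0.07, 0], [0, 0.3, -0.42, -0.07, 0], [0, 0.28, -0.4, -0.2, 0], [0, 0.24, -0.34, -0.32, 0], [0, 0.18, -0.26, -0.41, 0], [0, 0.11, -0.16, -0.48, 0], [0, 0.04, -0.06, -0.52, 0]]

```text
clock: 17.2
position: [0.4585, -0.1448, 0.161]
ee_rot: [-0.525, -0.473, 0.527, -0.472]
ft_force: [-2.1, -2.3, -0.6]
grip_width: 0.998
```

```bash
python3 look.py 15 360 1
```

```text
17.2 pos [ 0.4585 -0.1448  0.161 ] F [-2.1046 -2.3202 -0.5744] w 0.9981130700784789 y [ 0.9943 -0.1064 -0.0016] q [-0.3529  0.166   0.6119  2.0244 -0.1127  0.9852  0.2085]
units to go [-0.0464  0.0759  0.0567]
phase 1.569823847785267 r 0.05223779578305873 n 0.04613775997186267
yaw err deg -0.4337035110961812
```

View pics/s15c.png

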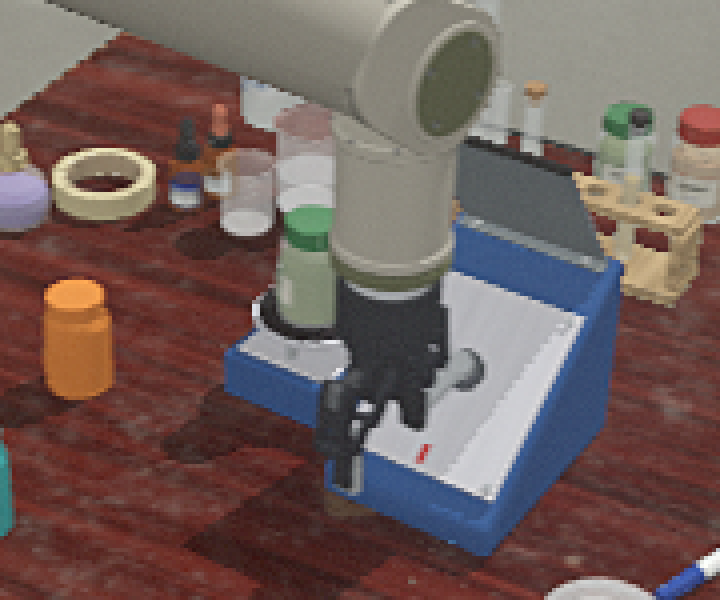

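Emit:
arm_command:
  moves:
    - [[0, -0.09, 0.12, -0.46, 0], [0, -0.11, 0.16, -0.48, 0], [0, -0.18, 0.26, -0.42, 0], [0, -0.24, 0.34, -0.32, 0], [0, -0.28, 0.4, -0.2, 0], [0, -0.3, 0.42, -0.07, 0], [0, -0.3, 0.42, 0.07, 0], [0, -0.28, 0.4, 0.2, 0], [0, -0.24, 0.34, 0.32, 0], [0, -0.18, 0.26, 0.41, 0], [0, -0.11, 0.16, 0.48, 0], [0, -0.04, 0.06, 0.52, 0]]

```text
clock: 18.3
position: [0.5441, -0.154, 0.2208]
ee_rot: [0.525, 0.474, -0.525, 0.474]
ft_force: [0.9, 4.0, -1.4]
grip_width: 1.001
```

```bash
python3 look.py 16 180
```

```text
18.3 pos [ 0.5441 -0.154   0.2208] F [ 0.8714  4.0218 -1.4477] w 1.0006478251807716 y [ 0.9948 -0.1022  0.0004] q [-0.3141  0.2911  0.6033  1.7565 -0.1801  1.1491  0.2412]
units to go [ 0.051  -0.0889  0.03  ]
phase 179.1927941496497 r 0.052562686985302184 n 0.0457737684436225
yaw err deg -0.19534993345941137
```

View pics/s16c.png

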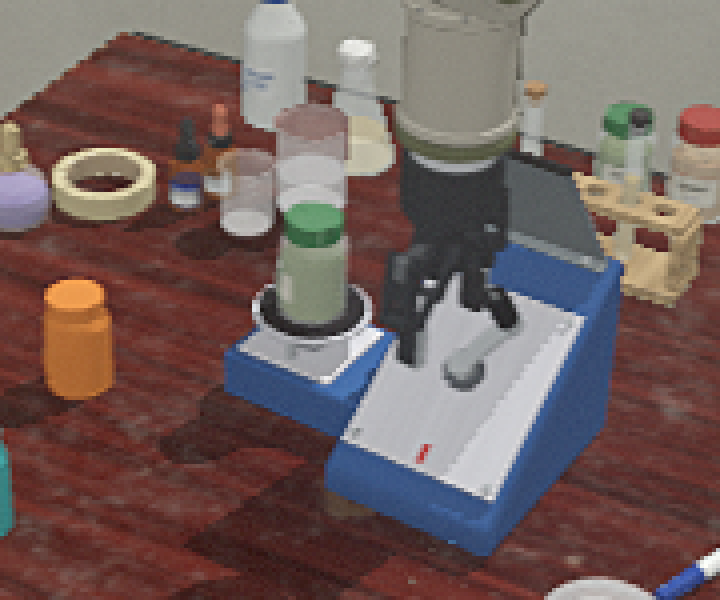

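Turn 2 is at the top (crank about 1.57 turns). I carry on to the bottom.

Emit:
arm_command:
  moves:
    - [[0, 0.08, -0.14, 0.54, 0], [0, 0.11, -0.16, 0.48, 0], [0, 0.18, -0.26, 0.42, 0], [0, 0.24, -0.34, 0.32, 0], [0, 0.28, -0.4, 0.2, 0], [0, 0.3, -0.42, 0.07, 0], [0, 0.3, -0.42, -0.07, 0], [0, 0.28, -0.4, -0.2, 0], [0, 0.24, -0.34, -0.32, 0], [0, 0.18, -0.26, -0.41, 0], [0, 0.11, -0.16, -0.48, 0], [0, 0.04, -0.06, -0.52, 0]]

```text
clock: 19.35
position: [0.4576, -0.1469, 0.1612]
ee_rot: [-0.525, -0.473, 0.527, -0.472]
ft_force: [-1.2, -2.9, -1.7]
grip_width: 1.0
```

```bash
python3 look.py 17 360
```

```text
19.35 pos [ 0.4576 -0.1469  0.1612] F [-1.2226 -2.9215 -1.6954] w 1.0003519638186882 y [ 0.9943 -0.1067 -0.0018] q [-0.3429  0.1648  0.6057  2.0244 -0.1106  0.9857  0.211 ]
units to go [-0.0381  0.1019 -0.0317]
phase 359.1587887331054 r 0.052648980794115945 n 0.04669355263493979
yaw err deg -0.45233747341349984
```

View pics/s17c.png

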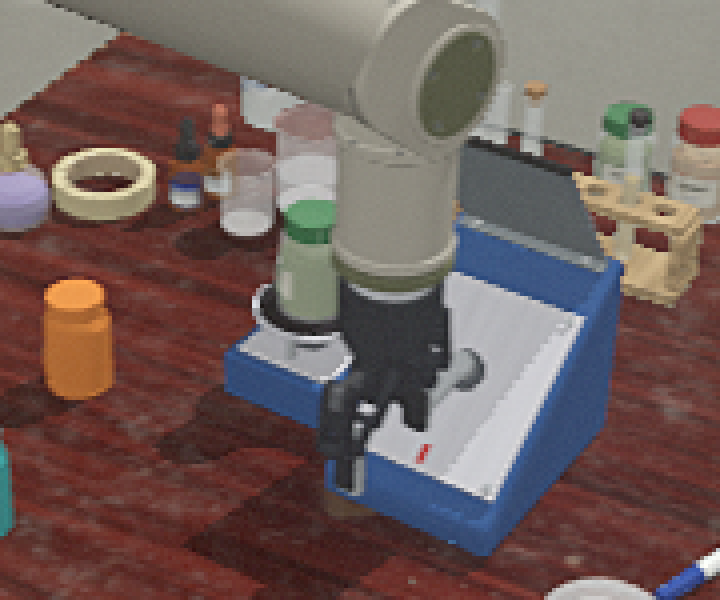

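Emit:
arm_command:
  moves:
    - [[0, -0.08, 0.15, -0.55, 0], [0, -0.11, 0.16, -0.48, 0], [0, -0.18, 0.26, -0.42, 0], [0, -0.24, 0.34, -0.32, 0], [0, -0.28, 0.4, -0.2, 0], [0, -0.3, 0.42, -0.07, 0], [0, -0.3, 0.42, 0.07, 0], [0, -0.28, 0.4, 0.2, 0], [0, -0.24, 0.34, 0.32, 0], [0, -0.18, 0.26, 0.41, 0], [0, -0.11, 0.16, 0.48, 0], [0, -0.04, 0.06, 0.52, 0]]

```text
clock: 20.4
position: [0.544, -0.1538, 0.2206]
ee_rot: [0.525, 0.474, -0.525, 0.474]
ft_force: [1.1, 4.2, -1.7]
grip_width: 0.998
```

```bash
python3 look.py 18 180
```

```text
20.4 pos [ 0.544  -0.1538  0.2206] F [ 1.0694  4.2465 -1.6963] w 0.9982460197866084 y [ 0.9947 -0.1025 -0.    ] q [-0.3081  0.2902  0.5955  1.7563 -0.1774  1.149   0.2382]
units to go [ 0.045  -0.0861  0.0385]
phase 178.95642451817508 r 0.05242387761261412 n 0.045689798087477446
yaw err deg -0.21306080956431275
```

View pics/s18c.png

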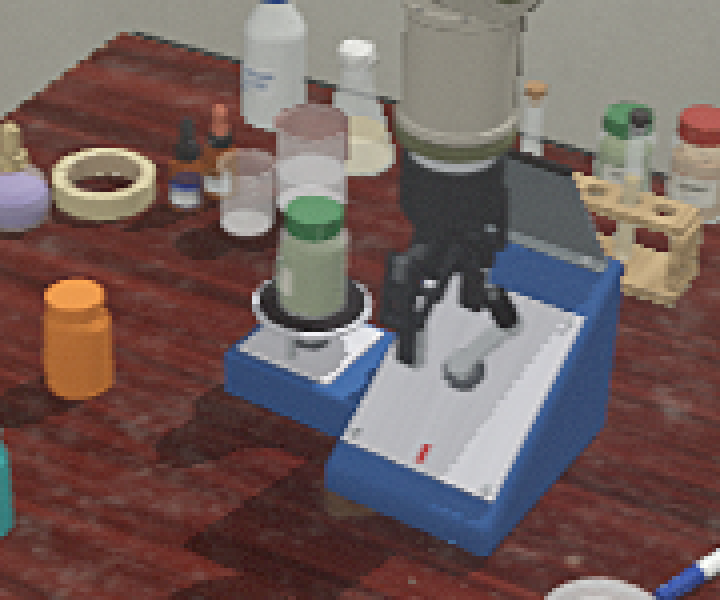

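Emit:
arm_command:
  moves:
    - [[0, 0.08, -0.14, 0.55, 0], [0, 0.11, -0.16, 0.48, 0], [0, 0.18, -0.26, 0.42, 0], [0, 0.24, -0.34, 0.32, 0], [0, 0.28, -0.4, 0.2, 0], [0, 0.15, -0.21, 0.03, 0], [0, 0.15, -0.21, 0.03, 0], [0, 0.15, -0.21, -0.03, 0], [0, 0.15, -0.21, -0.03, 0], [0, 0, 0, 0, 0], [0, 0, 0, 0, 0]]

```text
clock: 21.37
position: [0.4851, -0.1962, 0.1831]
ee_rot: [-0.525, -0.474, 0.525, -0.473]
ft_force: [1.0, 0.1, 0.7]
grip_width: 1.002
```

```bash
python3 look.py 19 285 1
```

```text
21.3667 pos [ 0.4851 -0.1962  0.1831] F [0.9816 0.1381 0.6818] w 1.0021064723362547 y [ 0.9947 -0.1031 -0.0011] q [-0.2523  0.2391  0.6222  1.9013 -0.1598  1.0515  0.333 ]
units to go [-0.0121  0.0299  0.0488]
phase 286.2542609564371 r 0.04903371552728243 n 0.04618453096152577
yaw err deg -0.24520154922600654
```

View pics/s19c.png

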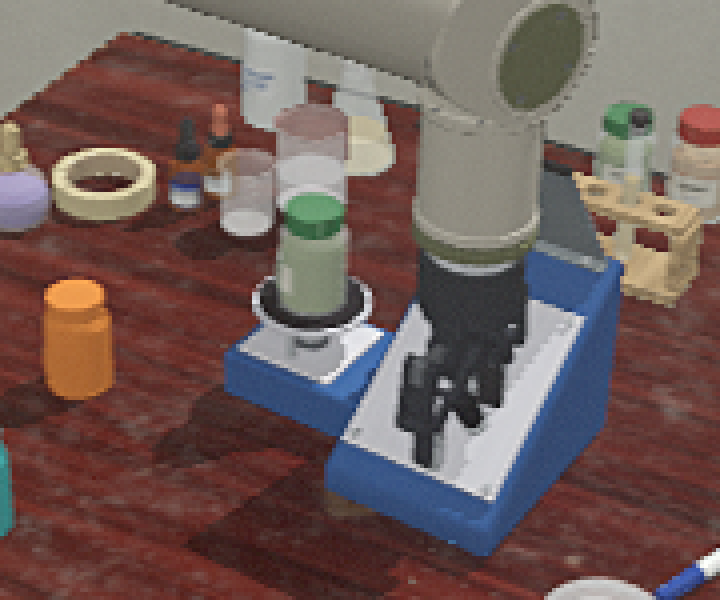

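View pics/t19c.png

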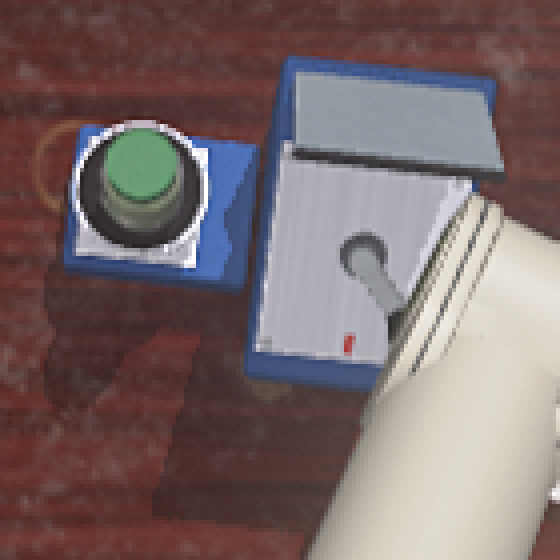

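Emit:
arm_command:
  moves:
    - [[0, 0.14, -0.19, -0.05, 0], [0, 0.14, -0.19, -0.1, 0], [0, 0.12, -0.17, -0.16, 0], [0, 0.12, -0.17, -0.16, 0], [0, 0.03, -0.04, -0.08, 0], [0, 0, 0, 0, 0], [0, 0, 0, 0, 0]]

```text
clock: 22.05
position: [0.468, -0.1804, 0.1696]
ee_rot: [0.525, 0.474, -0.525, 0.473]
ft_force: [0.8, -1.0, 0.3]
grip_width: 1.002
```

```bash
python3 look.py 20 318 1
```

```text
22.05 pos [ 0.468  -0.1804  0.1696] F [ 0.7766 -0.9874  0.3153] w 1.0016842842136469 y [ 0.9947 -0.1028 -0.0002] q [-0.2789  0.2043  0.6162  1.9673 -0.1395  1.0115  0.2989]
units to go [ 0.0031 -0.024   0.0168]
phase 317.9461805628101 r 0.04932512177619123 n 0.04572462995831562
yaw err deg -0.22669020067620613
```

View pics/t20c.png

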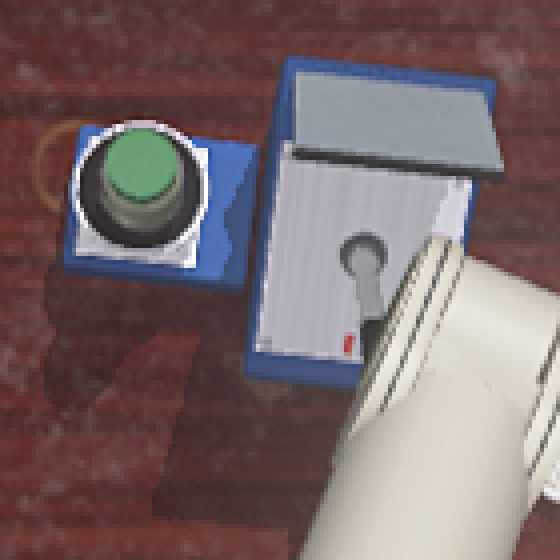

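View pics/s20c.png

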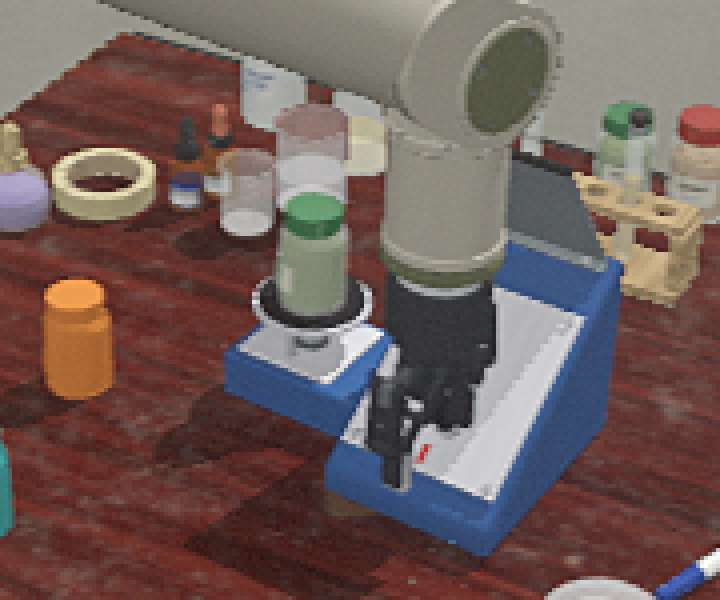

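Emit:
arm_command:
  moves:
    - [[0, 0, 0, 0.3, 0], [0, -0.3, 0, 0.2, 0], [0, -0.8, 0, 0, 0], [0, -1, 0, 0, 0], [0, -1, 0, 0.4, 0], [0, -0.5, 0, 0.9, 0], [0, 0, 0, 1, 0], [0, 0, 0, 1, 0], [0, 0, 0, 1, 0], [0, 0, 0, 0.6, 0], [0, 0, 0, 0, 0], [0, 0, 0, 0, 0]]

```text
clock: 23.15
position: [0.4535, -0.3165, 0.26]
ee_rot: [-0.526, -0.473, 0.526, -0.473]
ft_force: [-0.2, 1.3, -0.6]
grip_width: 1.0
```

```bash
python3 look.py 21 318 1; python3 - <<'E'
import cv2
a=cv2.imread("pics/t21.png")[165:220,300:370]; cv2.imwrite("pics/t21z.png",cv2.resize(a,None,fx=10,fy=10,interpolation=3))
a=cv2.imread("pics/s21.png")[205:260,300:370]; cv2.imwrite("pics/s21z.png",cv2.resize(a,None,fx=10,fy=10,interpolation=3))
E
```

```text
23.15 pos [ 0.4535 -0.3165  0.26  ] F [-0.186   1.3042 -0.5624] w 1.000471536571805 y [ 0.9944 -0.1061 -0.0002] q [-0.0996  0.235   0.7261  1.7472 -0.1648  1.2216  0.5633]
units to go [ 3.6163 -0.0208 -5.4607]
phase 265.1701769983779 r 0.17053825715526036 n 0.12037763674984253
yaw err deg -0.41598427769980667
```

View pics/t21z.png

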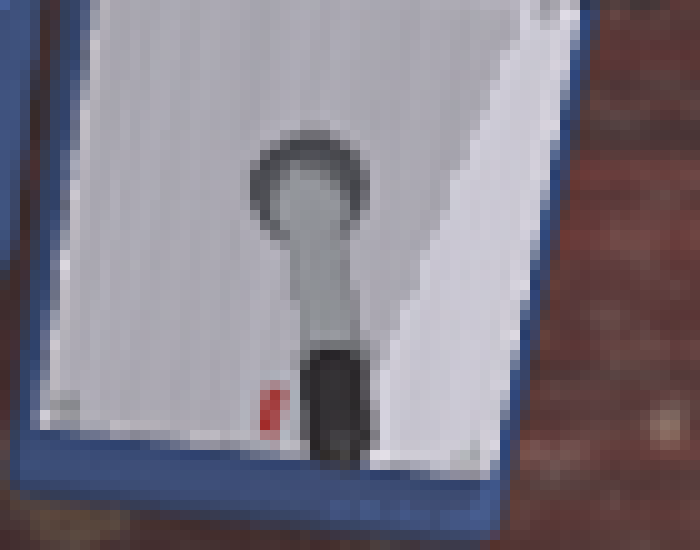

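View pics/s21z.png

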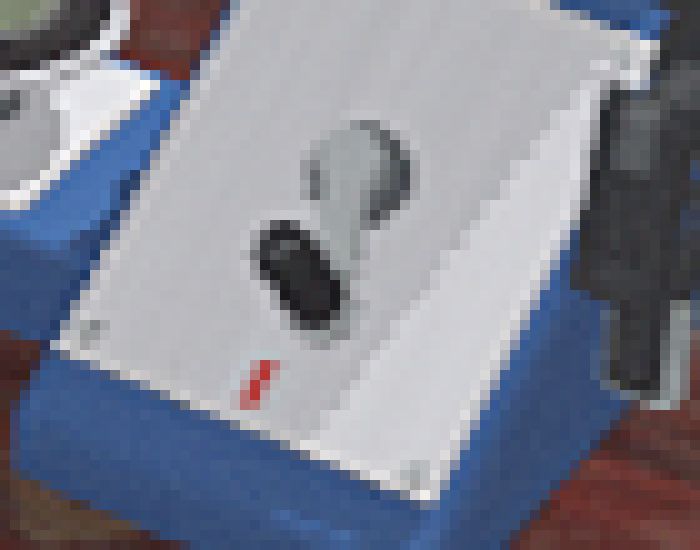

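```bash
cat > fa.py <<'E'
from crank import *
from scipy.optimize import least_squares
y=np.array([0,1,0])
def fit(ht,hs,mt=(272,412),ms=(258,385),pr=True):
    t=lambda X,Y:("top",165+Y/10-.5,300+X/10-.5); s=lambda X,Y:("scene",205+Y/10-.5,300+X/10-.5)
    ob=[("h",t(*ht)),("h",s(*hs)),("m",t(*mt)),("m",s(*ms))]
    def res(v):
        r=[]
        W=[v[0],v[1],v[4]]
        for k,(n,rr,c) in ob:
            q=hub+.05*(-np.cos(v[2])*ux+np.sin(v[2])*y)+.047*zx if k=="h" else hub-v[3]*ux
            r+=list(proj(n,T(W,q))-[rr,c])
        return np.array(r+[(v[4]+.099)/.01,(v[0]-.5868)/.006,(v[1]+.159)/.006])
    f=least_squares(res,[.5868,-.159,-.2,.07,-.099]); print("V",f.x[[0,1,4]],"a deg",np.degrees(f.x[2]),"um",f.x[3],"res",np.round(f.fun,2)); return f.x
if __name__=="__main__": fit((336,405),(302,276))
E
python3 fa.py
```

```text
V [ 0.5879 -0.1582 -0.099 ] a deg -17.14527160435841 um 0.07406164118660541 res [ 0.31 -0.15  0.18  0.2  -0.3  -0.55  0.47  0.47 -0.    0.18  0.14]
```

Emit:
arm_command:
  moves:
    - [[0, 0, 0, -0.5, 0], [0, 0, 0, -1, 0], [0, 0, 0, -1, 0], [0, 0, 0, -1, 0], [0, 0, 0, -0.9, 0], [0, 0.3, 0, -0.45, 0], [0, 0.9, 0, -0.1, 0], [0, 0.9, 0, 0, 0], [0, 0.9, 0, 0, 0], [0, 0.5, 0, 0, 0], [0, 0.12, 0, 0, 0], [0, 0, 0, 0, 0]]

```text
clock: 24.25
position: [0.4664, -0.192, 0.1683]
ee_rot: [-0.525, -0.474, 0.526, -0.473]
ft_force: [0.1, -0.4, 0.3]
grip_width: 0.996
```

```bash
python3 look.py 22 318 1; python3 -c "
from crank import *
"
```

```text
24.25 pos [ 0.4664 -0.192   0.1683] F [ 0.1062 -0.4193  0.3157] w 0.9959067814754496 y [ 0.9946 -0.1033 -0.0018] q [-0.27    0.2161  0.6347  1.9615 -0.1498  1.0119  0.33  ]
units to go [-0.0464 -0.0056 -0.4531]
phase 310.13224891340434 r 0.05857559827379817 n 0.04500522516726625
yaw err deg -0.25673750408908247
```

View pics/t22c.png

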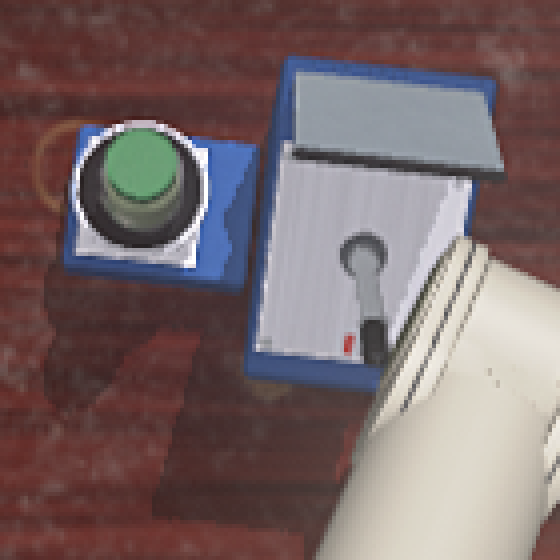

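Emit:
arm_command:
  moves:
    - [[0, 0.02, -0.03, -0.2, 0], [0, 0.02, -0.03, -0.2, 0], [0, 0.02, -0.02, -0.2, 0], [0, 0, 0, -0.16, 0], [0, 0, 0, -0.12, 0], [0, 0, 0, -0.08, 0], [0, 0, 0, 0, 0], [0, 0, 0, 0, 0]]

```text
clock: 25.02
position: [0.4676, -0.1678, 0.1677]
ee_rot: [0.525, 0.474, -0.525, 0.474]
ft_force: [0.4, -0.2, -0.2]
grip_width: 1.003
```

```bash
python3 look.py 23 318 1;  python3 - <<'E'
import cv2
a=cv2.imread("pics/t23.png")[165:220,300:370]; cv2.imwrite("pics/t23z.png",cv2.resize(a,None,fx=10,fy=10,interpolation=3))
E
```

```text
25.0167 pos [ 0.4676 -0.1678  0.1677] F [ 0.4151 -0.2342 -0.1863] w 1.0029781373370859 y [ 0.9947 -0.1031  0.0003] q [-0.3099  0.1951  0.6205  1.9814 -0.1346  1.0046  0.2708]
units to go [-0.0734  0.0478  0.5178]
phase 332.35369498823604 r 0.044192334663462354 n 0.04515919529896918
yaw err deg -0.24371852387177936
```

View pics/t23z.png

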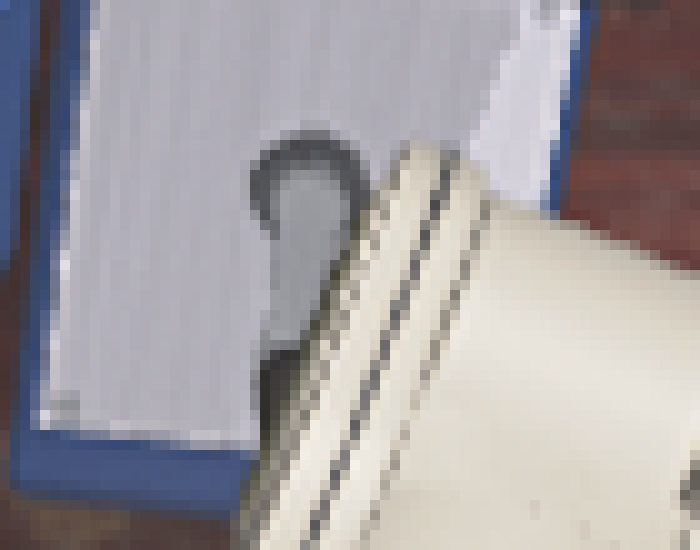

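Emit:
arm_command:
  moves:
    - [[0, 0, 0, 0.3, 0], [0, -0.3, 0, 0.2, 0], [0, -0.8, 0, 0, 0], [0, -1, 0, 0, 0], [0, -1, 0, 0.4, 0], [0, -0.5, 0, 0.9, 0], [0, 0, 0, 1, 0], [0, 0, 0, 1, 0], [0, 0, 0, 1, 0], [0, 0, 0, 1, 0], [0, 0, 0, 0.4, 0], [0, 0, 0, 0, 0]]

```text
clock: 26.12
position: [0.45, -0.3253, 0.258]
ee_rot: [-0.526, -0.472, 0.527, -0.472]
ft_force: [-0.4, -0.1, -0.7]
grip_width: 0.998
```

```bash
python3 look.py 24 332 1; python3 - <<'E'
import cv2
a=cv2.imread("pics/t24.png")[165:220,300:370]; cv2.imwrite("pics/t24z.png",cv2.resize(a,None,fx=10,fy=10,interpolation=3))
a=cv2.imread("pics/s24.png")[205:260,300:370]; cv2.imwrite("pics/s24z.png",cv2.resize(a,None,fx=10,fy=10,interpolation=3))
E
```

```text
26.1167 pos [ 0.45   -0.3253  0.258 ] F [-0.4299 -0.0632 -0.6928] w 0.9984073476668008 y [ 0.9941 -0.1081 -0.0002] q [-0.0969  0.246   0.7461  1.7449 -0.1755  1.2189  0.5867]
units to go [ 3.6937 -0.1644 -6.2244]
phase 266.4364858399834 r 0.17932517436795883 n 0.12029572574169574
yaw err deg -0.5318113545683465
```

View pics/t24z.png

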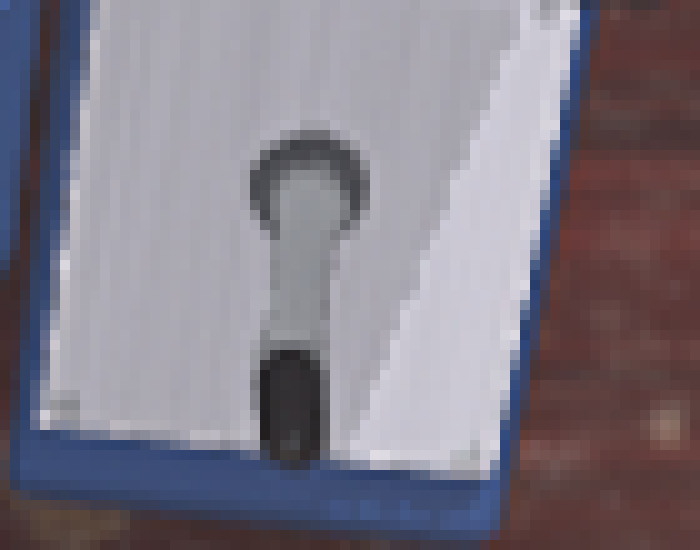

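View pics/s24z.png

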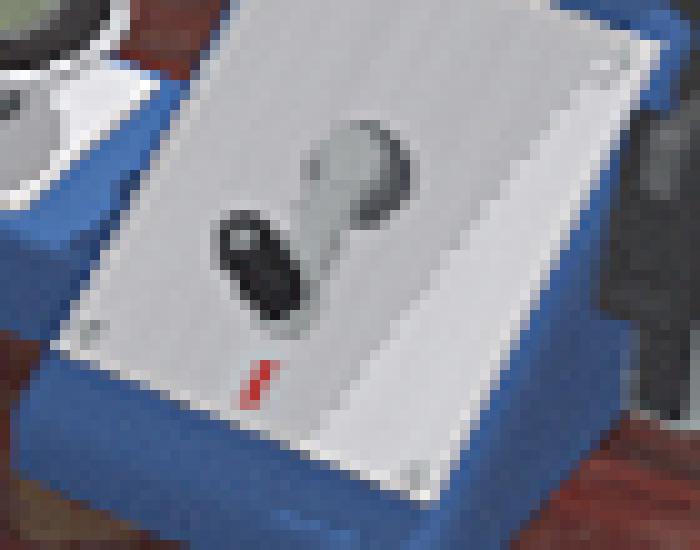

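```bash
python3 - <<'E'
from fa import *
print(fit((293,403),(262,265)))
# centroid by thresholding
for nm,(r0,r1,c0,c1) in (("t",(195,216,322,338)),("s",(222,240,318,334))):
    g=cv2.cvtColor(cv2.imread(f"pics/{nm}24.png"),cv2.COLOR_BGR2GRAY)[r0:r1,c0:c1]; m=(g<85)
    nc,l,s,c=cv2.connectedComponentsWithStats(m.astype(np.uint8)); k=1+np.argmax(s[1:,4]); print(nm,s[k],c[k]+[c0,r0])
    g=cv2.cvtColor(cv2.imread(f"pics/{nm}21.png"),cv2.COLOR_BGR2GRAY)[r0:r1,c0:c1+6]; m=(g<85)
    nc,l,s,c=cv2.connectedComponentsWithStats(m.astype(np.uint8)); k=1+np.argmax(s[1:,4]); print(nm,"prev",s[k],c[k]+[c0,r0])
E
```

```text
V [ 0.5886 -0.1583 -0.0991] a deg -2.0839176209626973 um 0.07474624630470722 res [ 0.39 -0.43  0.31  0.37 -0.34 -0.52  0.55  0.52 -0.01  0.31  0.11]
[ 0.5886 -0.1583 -0.0364  0.0747 -0.0991]
t [  0   5  16  16 139] [328.6763 209.4173]
t prev [  0   5  22  16 165] [332.0545 209.7697]
s [ 4  4  8 11 52] [325.6923 231.5769]
s prev [ 8  5  8 11 55] [329.5636 232.4182]
```

```bash
python3 - <<'E'
from crank import *
W=[.5886,-.1583,-.0991];y=np.array([0,1,0])
g=cv2.imread("pics/t24.png").astype(int);print(g[188:200,325:336,0])
for a in(2,0,-2,-4,-6):
    A=np.radians(a);out=[]
    for n in(.013,.022):
      for r in(.0,.02,.04):
        p=proj("top",T(W,hub+r*(-np.cos(A)*ux+np.sin(A)*y)+n*zx)); out.append(np.round(p,2).tolist())
    print(a,out)
E
```

```text
[[183 165 112 153 151 152 152 147 131 149 167]
 [182 182 150 153 150 151 150 146 146 185 177]
 [181 181 148 153 152 149 148 146 162 181 176]
 [181 180 143 151 152 150 148 140 155 180 175]
 [182 181 146 151 150 150 147 140 170 178 176]
 [183 180 142 153 150 151 146 141 184 175 177]
 [184 183 156 154 150 150 148 141 184 174 177]
 [185 183 154 154 148 150 148 134 183 175 177]
 [183 168 146 153 148 150 148 138 181 175 178]
 [184 159 154 154 151 150 147 153 181 177 179]
 [181 139 160 160 157 155 143 148 180 177 179]
 [170 132 127 119 118 124 133 141 180 178 181]]
2 [[184.27, 330.03], [190.54, 328.76], [196.73, 327.5], [185.57, 330.11], [191.87, 328.83], [198.08, 327.57]]
0 [[184.27, 330.03], [190.58, 329.0], [196.79, 327.98], [185.57, 330.11], [191.9, 329.07], [198.15, 328.05]]
-2 [[184.27, 330.03], [190.6, 329.24], [196.84, 328.46], [185.57, 330.11], [191.93, 329.31], [198.2, 328.53]]
-4 [[184.27, 330.03], [190.62, 329.48], [196.88, 328.94], [185.57, 330.11], [191.95, 329.56], [198.23, 329.02]]
-6 [[184.27, 330.03], [190.63, 329.72], [196.89, 329.43], [185.57, 330.11], [191.96, 329.8], [198.25, 329.5]]
```

Emit:
arm_command:
  moves:
    - [[0, 0, 0, -0.5, 0], [0, 0, 0, -1, 0], [0, 0, 0, -1, 0], [0, 0, 0, -1, 0], [0, 0, 0, -1, 0], [0, 0.3, 0, -0.8, 0], [0, 0.9, 0, -0.3, 0], [0, 0.9, 0, 0, 0], [0, 0.9, 0, 0, 0], [0, 0.5, 0, 0, 0], [0, 0.1, 0, 0, 0], [0, 0, 0, 0, 0]]

```text
clock: 27.22
position: [0.4656, -0.1818, 0.1673]
ee_rot: [-0.525, -0.474, 0.525, -0.473]
ft_force: [-0.1, 0.2, -0.1]
grip_width: 0.999
```

```bash
cat > yl.py <<'E'
from crank import *
o=st([.4676,-.1678,.1677]); c,s=np.cos(V[2]),np.sin(V[2]); d=o["position"]-[V[0],V[1],0]; print("yl",-s*d[0]+c*d[1])
E
python3 yl.py
```

```text
27.2167 pos [ 0.4656 -0.1818  0.1673] F [-0.1172  0.1795 -0.0581] w 0.9991900173441379 y [ 0.9948 -0.1019 -0.0014] q [-0.2995  0.2072  0.6436  1.9739 -0.1466  1.0074  0.3105]
units to go [-0.0153  0.0206 -0.5654]
yl -0.034672743172499916
```

Emit:
arm_command:
  moves:
    - [[0, 0, 0, -0.2, 0], [0, 0, 0.02, -0.2, 0], [0, 0, 0, -0.1, 0], [0, 0, 0, 0, 0], [0, 0, 0, 0, 0], [0, 0, 0, 0, 0]]

```text
clock: 27.72
position: [0.4677, -0.1707, 0.1679]
ee_rot: [0.525, 0.473, -0.525, 0.474]
ft_force: [0.6, -0.7, -0.3]
grip_width: 0.998
```

```bash
python3 yl.py; python3 yl.py
```

```text
27.7167 pos [ 0.4677 -0.1707  0.1679] F [ 0.5513 -0.7071 -0.294 ] w 0.9982482326579306 y [ 0.9946 -0.1035  0.0005] q [-0.3186  0.1992  0.6374  1.9793 -0.1401  1.0056  0.281 ]
units to go [ 0.0076 -0.0154 -0.1151]
yl -0.023417155746440967
27.7167 pos [ 0.4677 -0.1707  0.1679] F [ 0.5513 -0.7071 -0.294 ] w 0.9982482326579306 y [ 0.9946 -0.1035  0.0005] q [-0.3186  0.1992  0.6374  1.9793 -0.1401  1.0056  0.281 ]
units to go [ 0.0076 -0.0154 -0.1151]
yl -0.023417155746440967
```

Emit:
arm_command:
  moves:
    - [[0, 0, 0, -0.08, 0], [0, 0, 0, -0.06, 0], [0, 0, 0, -0.02, 0], [0, 0, 0, 0, 0], [0, 0, 0, 0, 0], [0, 0, 0, 0, 0]]

```text
clock: 28.22
position: [0.4679, -0.1669, 0.1676]
ee_rot: [-0.525, -0.473, 0.525, -0.473]
ft_force: [-1.4, -2.5, 0.2]
grip_width: 1.002
```

```bash
python3 yl.py
```

```text
28.2167 pos [ 0.4679 -0.1669  0.1676] F [-1.3819 -2.5195  0.1691] w 1.0021232001152371 y [ 0.9946 -0.1039 -0.    ] q [-0.3248  0.1969  0.635   1.9817 -0.1378  1.005   0.2711]
units to go [-0.0032 -0.009   0.0371]
yl -0.019611236096284033
```

Emit:
arm_command:
  moves:
    - [[0, 0, 0, 0.3, 0], [0, -0.3, 0, 0.2, 0], [0, -0.8, 0, 0, 0], [0, -1, 0, 0, 0], [0, -1, 0, 0.4, 0], [0, -0.5, 0, 0.9, 0], [0, 0, 0, 1, 0], [0, 0, 0, 1, 0], [0, 0, 0, 1, 0], [0, 0, 0, 1, 0], [0, 0, 0, 0.4, 0], [0, 0, 0, 0, 0]]

```text
clock: 29.22
position: [0.4508, -0.3236, 0.258]
ee_rot: [-0.526, -0.472, 0.527, -0.473]
ft_force: [-0.1, 0.6, 0.3]
grip_width: 0.997
```

```bash
python3 look.py 25 332 1; python3 - <<'E'
import cv2
a=cv2.imread("pics/t25.png")[165:220,300:370]; cv2.imwrite("pics/t25z.png",cv2.resize(a,None,fx=10,fy=10,interpolation=3))
a=cv2.imread("pics/s25.png")[205:260,300:370]; cv2.imwrite("pics/s25z.png",cv2.resize(a,None,fx=10,fy=10,interpolation=3))
E
```

```text
29.2167 pos [ 0.4508 -0.3236  0.258 ] F [-0.1114  0.6082  0.2511] w 0.996619708246556 y [ 0.9942 -0.1077 -0.0002] q [-0.1109  0.2472  0.7592  1.7462 -0.1792  1.2191  0.5871]
units to go [ 3.695  -0.1853 -6.1552]
phase 266.24699726460875 r 0.17765191367545452 n 0.11996154429203669
yaw err deg -0.5121708196398652
```

View pics/t25z.png

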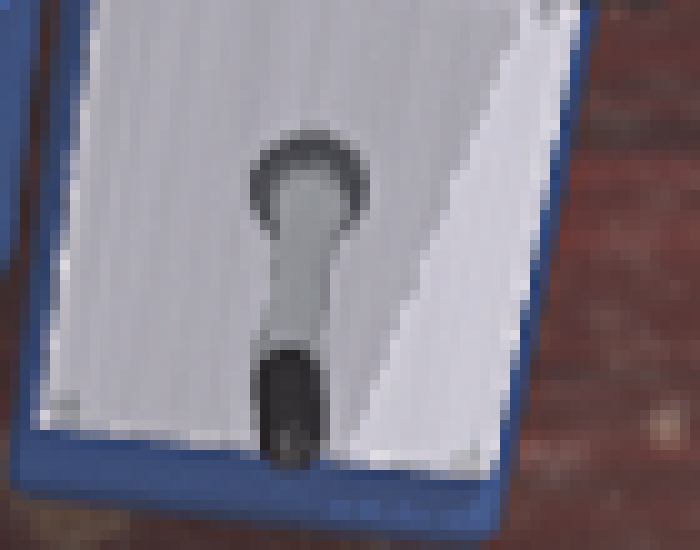

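View pics/s25.png

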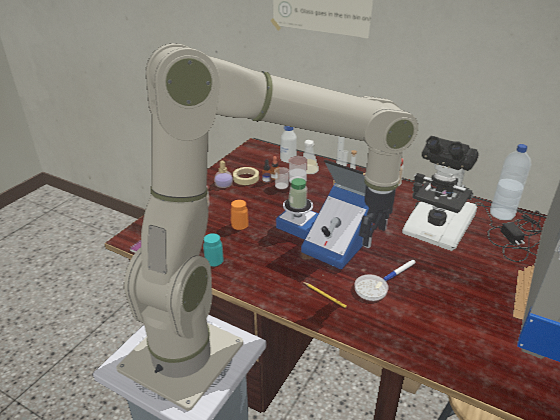

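View pics/t25.png

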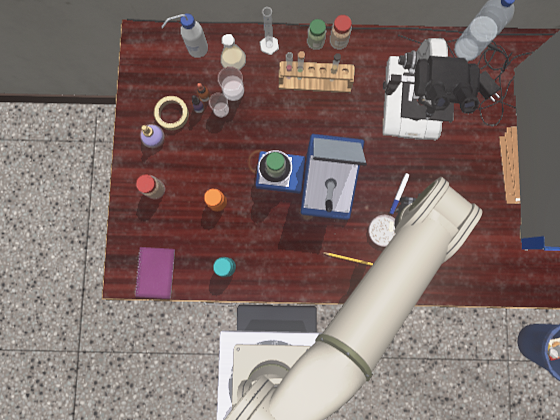

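View pics/s25z.png

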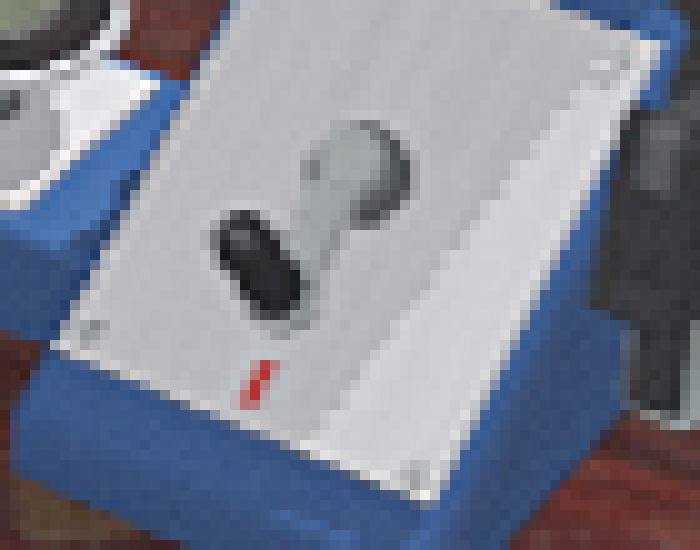

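```bash
python3 -c "
from fa import *
fit((291,403),(261,264))
print(manip.hand_in())"
```

```text
V [ 0.5887 -0.1583 -0.0991] a deg -1.4852886336482223 um 0.07478399186869153 res [ 0.36 -0.41  0.35  0.33 -0.34 -0.52  0.55  0.52 -0.01  0.31  0.11]
the job is handed in; nothing more can be done
None
```

I stood the green-capped jar upright in the middle of the lift's plate. I then wound the crank clockwise to the red mark and on through three full turns, and handed the job in at about 29 s of the 72 s allowed.

- **Jar:** I lowered it slowly onto the plate until the wrist read about 6 N, then let go. In the last pictures it is still upright and centred, and the plate has visibly risen.
- **Winding:** The tool can only turn about its own axis, so I could not tilt the hand to clear the guard. I left the jaws open and pushed the handle round with one finger instead of gripping it. The forces I read stayed below about 5 N, with no sign of touching the guard.
- **Stopping point:** Near the end I backed off, measured and nudged the handle. The final fit to both cameras puts it about 1.5° short of the mark, with an uncertainty of about 2°, so it should not have overshot. A rougher check from the crank arm's slope, made before the last 1 mm nudge, read a little further short (about 3–4°, against 2° from the fit).
- **Bystanders:** In the last top view the red-capped jar, the dish, the pen and the orange and turquoise look-alikes are where they started. I judged this by eye and did not measure it. The gripper was clear of everything at hand-in.

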